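Roll a control module a quarter turn in a slide-jaw holder

TASK

The white control module is held in the slide-jaw holder with its green terminal face against the sliding jaw. Slide the jaw back by its red tab, lift the module clear of the jaws, roll it a quarter turn so the green terminal face points straight up, and set it back on the bed between the jaws, centred and square. Then close the jaw until the module is held snugly between both jaws without play, not forcing it hard, and last of all swing the yellow turnbutton fully round across the bed, behind the red tab; leave everything else on the bench where it is.

Things in the scene. Friction and masses are not known exactly. Their poses are not given: they have to be found in the camera images.
- holder: Fixed slide-jaw holder. Origin: on the bench under the middle of the fixed jaw's clamping face; x = the way the jaw opens, z up. Blue base x -60..210, y -37..37 mm, 12 mm thick (y -57..57 at x 98..148). Aluminium bed x -25..180, y -22..22, top z = 36 mm. Fixed steel jaw x -18..0, y -22..22, top z = 52 mm
- jaw (a joint): Sliding steel jaw (m), grows as it opens; the gap between the jaw faces is 40 mm + this value; travel -8 to 45 mm; stays where left, about 3 N of friction. Jaw plate 14 mm thick, 44 mm wide, top at z = 52 mm of the holder
- jaw_tab (a point): Middle of the top of the sliding jaw's red tab, 56 mm behind that jaw's face. Tab 12 mm thick along the slide, 30 mm wide, from the bed up to z = 60 mm of the holder; 36 mm free between it and the jaw plate, above a foot 6.5 mm thick. Axes as the holder
- turnbutton (a joint): Yellow turnbutton beside the bed (rad): 0 = parked, bar along the holder's +x; 1.571 = fully turned, at its stop, bar along the holder's -y across the bed behind the red tab. Turns clockwise from above, stays where left. Pivot at x 123, y 44 mm of the holder; bar 14 mm wide, z 38..48 mm
- turnbutton_knob (a point): Middle of the top of the yellow knob at the end of the turnbutton: a post 12 mm in diameter, 24 mm high above the bar (z = 48 to 72 mm of the holder), 53 mm from the pivot
- module: White control module, box 40 x 62 x 52 mm (x, y, z), about 0.2 kg, origin at its centre. +x face: green terminals with brass screws; -x face bare aluminium; +z face has dark vent slots; the y ends carry black labels, 62 mm apart, and overhang the jaws, free to grip. At the start x points to the sliding jaw, z up
- spare: Second module of the same size with a grey face, standing on the bench to the left; origin at its centre; leave it
- screwdriver: Red screwdriver lying on the bench near the holder; leave it
- strippers: Orange-handled wire strippers lying on the bench; leave them
- tray: Small blue tray 100 x 70 x 30 mm; origin under its centre; leave it
- jar: Small jar 56 mm in diameter, 85 mm tall; origin under its centre; leave it
- plug: Loose green plug 45 x 18 x 16 mm; origin under its centre; leave it
Mind the look-alikes: they are no part of the job. Leave any pink or turquoise look-alike of the module alone.

How it is judged:
By the outcome, as a careful person would: the job done as asked, in the order asked, and still so for the second after the job is handed in, with the robot touching nothing.
It also fails if it takes over 72 s, if anything falls off the work surface, if the arm or the gripper's body presses on something with over 40 N, if the wrist force passes 120 N, or if a joint passes its speed limit or range.

ROBOT

A 7-joint arm with a two-finger parallel gripper is mounted at the origin on the work surface. World frame = base frame: x ahead of the robot, y to its left, z up, the work surface at z = 0. Lengths are in m, angles in rad, forces in N, time in s.
With the tool pointing down it reaches from about 0.35 to 0.9 m from the base axis. Payload 8.1 kg.
Tool frame: the origin (TCP) lies at the very end of the fingers, on their centre line; the grasp point (between the pads) lies 19 mm behind it; z points along the fingers, y is the line along which they close (so a half turn about z gives the same grasp; the last joint's range is limited). The gripper opens to 92 mm and grips with 3 to 60 N. Pads are 19 mm wide; open, the fingers measure 130 mm over their backs; the gripper's body (75 mm by 190 mm) begins 47 mm behind the grasp point.
Start: joints at [-1.206, 0.434, 0.025, 1.573, -0.012, 1.134, -0.075], TCP at [0.282, 0.558, 0.189] pointing down, gripper open.
Joint ranges: [-2.62, 2.62], [-0.44, 2.09], [-1.27, 1.32], [0.08, 2.57], [-1.32, 4.46], [0.12, 2], [-2.74, 2.74]. Speed limits (rad/s): [2.22, 2.22, 3.01, 3.01, 3.14, 3.14, 3.14].

INTERFACE

Orientations are given as a rotation vector (axis times angle).
In Python, from cell import observe, get_image, sign_off, find_in, trace, place_of gives the robot as it stands. The module is installed in compiled form; this text tells all that it offers.
- The arm moves only by the shell command python3 -m handwheel 'ROWS' [OPENING] [FORCE]. ROWS is JSON, a list of rows, each a list of 6 numbers: the shift along the tool's x, y, z each as a share of 0.02 m, from -1 to 1, then the turn, a rotation vector about the tool's x, y, z each as a share of 4 degrees, from -1 to 1. A call has 1 to 8 rows; each row shifts and turns the commanded pose from where the row before left it, along the tool's axes as they then stand; what a row does not reach is not made up. A row lasts 1/12 s, in which the tool goes at most 41.7 mm and 7.16 degrees, less where a joint would pass 70% of its speed; a pose out of reach is approached as far as the arm can. A call with a number of a shift or a turn outside -1 to 1 is refused whole. A call with a gripper value outside its range is refused whole. OPENING is the opening, from 0 (shut) to 1 (fully open), set as the call begins (- or left out, the last holds). The fingers move at their own pace and stop on an object; FORCE is the grip in N (left out, the last holds). Time passes only in rows, so rows that do not move let the fingers close. It gives the time, the measured TCP pose, the force, the opening and the grip force at its end, in the units of the state.
- observe(): the state, without advancing time (a new reading comes with each control period).
- get_image(name): name is "side" or "top" or "wrist"; returns a dict with "image" (400x640x3 uint8, red, green, blue), "fx", "fy", "cx", "cy" (pixels), "position" and "orientation" of the camera in the world. Camera axes: x right, y down, z forward; pixel columns grow to the right and rows downward; lengths in m; the calibration is good to about 2 mm. A picture is of the moment at which its call begins. There is no depth.
- sign_off(): hands the job in; it is judged then, once.
Trained networks look in the newest picture that a camera, given by its name, has taken for a name from the list of things; names that differ only in an ending like _2 or _b are one class to them, and where a whole thing is asked for, a point or a joint stands for the part that bears it (a point fixed in the world has none). Each returns a list of dicts, best first, with "score" (0 to 1); they miss things now and then, are a little off and sometimes report something else, mostly with a low value. They report only what shows in the picture. A call takes as long as a camera call. They do not tell look-alikes from the thing itself.
- find_in(label, camera): "rect" ([centre column, centre row, width, height] as shares, 0 to 1, of the picture: columns of its width, rows of its height, round what is visible of it).
- trace(label, camera): "region" (400x640 bool, what is visible of it) and "rect" ([centre column, centre row, width, height] as shares, 0 to 1, of the picture: columns of its width, rows of its height, round what is visible of it).
- place_of(label, camera): "point" ([column, row] as shares, 0 to 1, of the picture: columns of its width, rows of its height: a listed point, or the origin of a listed thing).
The state is a dict: "clock": time; "joints": joint angles; "dq": joint speeds; "joint_efforts": joint torques, N m; "position": TCP position; "ee_rot": TCP orientation; "force": force on the tool from outside, world axes, zero at the start; "ft_torque": the same for the moment, N m; "width": opening from 0.0 (shut) to 1.0 (fully open); "gripper_force": force on a finger pad.
Only numpy, scipy, OpenCV 4.12 (cv2) and the standard library are available. Lean on these libraries where they do the work, as an engineer would, in place of code of your own. Each camera call takes 0.05 s, during which the arm holds its last target. There are 200 camera calls.

## Working session

There is one attempt and no reset: what is moved stays moved. The work goes in short steps, Python scripts to look and compute and a shell command to move; the robot and the scene stay as the last step left them, time stands still between calls to the robot, and variables do not carry over. Pictures are saved under pics/ and viewed, at most 10 in all, crops included, and the job is handed in when it is done.

```bash
mkdir -p pics
cat > h.py <<'E'
import numpy as np, cv2
from scipy.spatial.transform import Rotation as R
from cell import observe, get_image, sign_off, find_in, trace, place_of
def rot(o):
    o=np.array(o,float)
    if o.shape==(3,3): return o
    if o.size==4: return R.from_quat(o).as_matrix()
    return R.from_rotvec(o).as_matrix()
def save(c,n):
    g=get_image(c); cv2.imwrite('pics/'+n+'.png',g['image'][:,:,::-1]); return g
def ray(g,p):
    d=np.array([(p[0]*640-g['cx'])/g['fx'],(p[1]*400-g['cy'])/g['fy'],1]); return np.array(g['position']),rot(g['orientation'])@d
def atz(g,p,z):
    o,d=ray(g,p); return o+d*(z-o[2])/d[2]
def tri(a,pa,b,pb):
    o1,d1=ray(a,pa);o2,d2=ray(b,pb)
    s=np.linalg.lstsq(np.c_[d1,-d2],o2-o1,rcond=None)[0]
    x,y=o1+s[0]*d1,o2+s[1]*d2
    return (x+y)/2,np.linalg.norm(x-y)
def proj(g,X):
    c=rot(g['orientation']).T@(np.array(X)-np.array(g['position'])); return [g['fx']*c[0]/c[2]+g['cx'],g['fy']*c[1]/c[2]+g['cy']]
E
python3 - <<'E'
from h import *
np.set_printoptions(precision=4,suppress=True)
G={c:save(c,c+'0') for c in('top','side')}
for c in G: print(c,G[c]['position'],G[c]['orientation'],G[c]['fx'])
for l in['holder','jaw_tab','turnbutton_knob','module','spare']:
    P={}
    for c in G:
        r=place_of(l,c); P[c]=r
        print(l,c,[(np.round(np.array(q['point'])*[640,400],1),round(q['score'],2)) for q in r[:3]])
    if P['top'] and P['side']: print('  ',*tri(G['top'],P['top'][0]['point'],G['side'],P['side'][0]['point']))
s=observe();print(s)
E
```

```text
top [0.2968 0.0096 1.2839] [-2.1199  2.1079 -0.2138] 486.2944804895617
side [ 0.0059 -0.7057  0.7838] [-2.1254  0.7044 -0.3561] 438.94732669162426
holder top []
holder side [(array([301.3, 201.8]), 0.66)]
jaw_tab top [(array([315.4, 200.2]), 0.64)]
jaw_tab side [(array([315.3, 205.2]), 0.58)]
   [0.5526 0.0251 0.0602] 0.0033619397181209785
turnbutton_knob top [(array([463. , 165.3]), 0.48), (array([350.6, 194.4]), 0.46)]
turnbutton_knob side [(array([342. , 218.7]), 0.53)]
   [ 0.5041 -0.2545  0.2735] 0.1686608798485293
module top [(array([229.3, 204.2]), 0.9), (array([228.6, 156.4]), 0.76), (array([264.1, 145.4]), 0.75)]
module side [(array([298.9, 160.5]), 0.87), (array([326.9, 171.6]), 0.75), (array([238.7, 158.2]), 0.73)]
   [0.5761 0.216  0.0883] 0.09834997406825374
spare top [(array([168.4, 212.6]), 0.97), (array([291.9, 196.4]), 0.49)]
spare side [(array([235.7, 160. ]), 0.55)]
   [0.5247 0.4173 0.0121] 0.0012113232383334077
{'clock': 0.6, 'joints': array([-1.2056,  0.4345,  0.025 ,  1.5732, -0.0116,  1.134 , -0.0751]), 'dq': array([ 0.0001,  0.0017,  0.0012, -0.0012, -0.0007, -0.0011, -0.001 ]), 'joint_efforts': array([ -0.0003, -66.7325,   0.9835, -31.4699,  -0.0606,   0.0327,
         0.    ]), 'position': array([0.2818, 0.5578, 0.1891]), 'ee_rot': array([-0.7283, -3.056 , -0.    ]), 'force': array([ 0.4764, -0.7539, -1.6478]), 'ft_torque': array([ 0.0461, -0.0116, -0.0472]), 'gripper_force': 0.0, 'width': 1.0009519971336234}
```

View pics/top0.png

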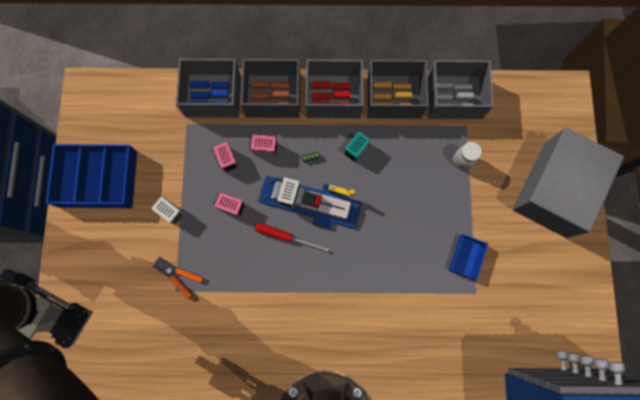

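View pics/side0.png

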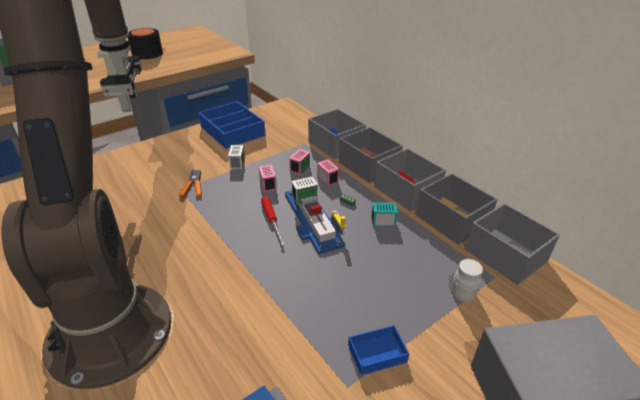

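Top view: the module in the holder is at about (288,190), the red tab at (313,200), the knob near (350,192); the holder's +x runs right and slightly down, so roughly world -y. Pink and turquoise look-alikes stand around it, and the screwdriver lies just below at (290,237). The side view agrees (module 305,188, tab 315,208, turnbutton 340,219).

Run:
```python
from h import *
np.set_printoptions(precision=4,suppress=True)
G={c:get_image(c) for c in('top','side')}
g=G['top'];s=G['side']
for l,w in(('module',(288,190)),('jaw_tab',(314,200)),('turnbutton_knob',(350,192))):
    a=min(place_of(l,'top'),key=lambda q:np.hypot(*(np.array(q['point'])*[640,400]-w)))
    W=dict(module=(305,190),jaw_tab=(315,206),turnbutton_knob=(341,218))[l]
    b=min(place_of(l,'side'),key=lambda q:np.hypot(*(np.array(q['point'])*[640,400]-W)))
    print(l,a,b,*tri(g,a['point'],s,b['point']),atz(g,a['point'],dict(module=.062,jaw_tab=.06,turnbutton_knob=.072)[l]))
m=trace('holder','top')[0]; print(m['score'],cv2.minAreaRect(np.argwhere(m['region'])[:,::-1].astype(np.float32)))
S=observe();print(rot(S['ee_rot']))
w=get_image('wrist');Rt=rot(S['ee_rot']);print('cam in tool',Rt.T@(w['position']-S['position']),Rt.T@rot(w['orientation']))
```

```text
module {'point': [0.4541, 0.4892], 'score': 0.66} {'point': [0.4741, 0.4695], 'score': 0.86} [0.5599 0.0882 0.0773] 0.002116959586126723 [0.5623 0.0897 0.062 ]
jaw_tab {'point': [0.4933, 0.499], 'score': 0.67} {'point': [0.4947, 0.5092], 'score': 0.78} [0.5543 0.0237 0.0651] 0.005796343168936303 [0.5528 0.0251 0.06  ]
turnbutton_knob {'point': [0.5469, 0.476], 'score': 0.65} {'point': [0.5353, 0.5448], 'score': 0.69} [ 0.5761 -0.0628  0.0644] 0.0008423917319932892 [ 0.5748 -0.0625  0.072 ]
0.69 ((309.4706115722656, 202.11764526367188), (100.40974426269531, 42.20119857788086), 14.03624439239502)
[[-0.8925  0.451   0.    ]
 [ 0.451   0.8925  0.    ]
 [-0.      0.0001 -1.    ]]
cam in tool [ 0.071  -0.0011 -0.1956] [[ 0.001  -0.9641 -0.2656]
 [ 1.      0.0008  0.001 ]
 [-0.0008 -0.2656  0.9641]]
```

```bash
A='[-0.99,-0.66,-0.125,0,0,0]'
python3 -m handwheel '[[-0.99,-0.66,-0.125,0,0,0],[-0.99,-0.66,-0.125,0,0,0],[-0.99,-0.66,-0.125,0,0,0],[-0.99,-0.66,-0.125,0,0,0],[-0.99,-0.66,-0.125,0,0,0],[-0.99,-0.66,-0.125,0,0,0],[-0.99,-0.66,-0.125,0,0,0],[-0.99,-0.66,-0.125,0,0,0]]'
python3 -m handwheel '[[-0.99,-0.66,-0.125,0,0,0],[-0.99,-0.66,-0.125,0,0,0],[-0.99,-0.66,-0.125,0,0,0],[-0.99,-0.66,-0.125,0,0,0],[-0.99,-0.66,-0.125,0,0,0],[-0.99,-0.66,-0.125,0,0,0],[-0.99,-0.66,-0.125,0,0,0],[-0.99,-0.66,-0.125,0,0,0]]'
python3 -m handwheel '[[-0.99,-0.66,-0.125,0,0,0],[-0.99,-0.66,-0.125,0,0,0],[-0.99,-0.66,-0.125,0,0,0],[-0.99,-0.66,-0.125,0,0,0],[-0.99,-0.66,-0.125,0,0,0],[-0.99,-0.66,-0.125,0,0,0],[-0.99,-0.66,-0.125,0,0,0],[-0.99,-0.66,-0.125,0,0,0]]'
python3 -m handwheel '[[0,0,0,0,0,1],[0,0,0,0,0,1],[0,0,0,0,0,1],[0,0,0,0,0,1],[0,0,0,0,0,1],[0,0,0,0,0,1],[0,0,0,0,0,1]]'
python3 -m handwheel '[[0,0,0,0,0,1],[0,0,0,0,0,1],[0,0,0,0,0,1],[0,0,0,0,0,1],[0,0,0,0,0,1],[0,0,0,0,0,1],[0,0,0,0,0,1]]'
python3 -m handwheel '[[0,0,0,0,0,1],[0,0,0,0,0,1],[0,0,0,0,0,1],[0,0,0,0,0,1],[0,0,0,0,0,1],[0,0,0,0,0,0.5],[0,0,0,0,0,0],[0,0,0,0,0,0]]' 0
python3 - <<'E'
from h import *
np.set_printoptions(precision=4,suppress=True)
s=observe();print(s['clock'],s['position'],s['joints']);print(rot(s['ee_rot']))
w=save('wrist','w1')
for l,z in(('module',.062),('jaw_tab',.06),('turnbutton_knob',.072),('holder',0)):
    for q in place_of(l,'wrist')[:3]: print(l,np.array(q['point'])*[640,400],q['score'],atz(w,q['point'],z))
E
```

```text
clock: 1.77
position: [0.3761, 0.3911, 0.2094]
ee_rot: [0.728, 3.056, 0.0]
force: [0.9, 0.5, -0.1]
width: 0.997
gripper_force: 0.0
clock: 2.43
position: [0.4698, 0.2254, 0.2294]
ee_rot: [0.728, 3.056, 0.0]
force: [1.5, -0.1, -0.1]
width: 1.002
gripper_force: 0.0
clock: 3.1
position: [0.5636, 0.0597, 0.2494]
ee_rot: [0.728, 3.056, 0.0]
force: [1.1, 0.1, 0.3]
width: 1.004
gripper_force: 0.0
clock: 3.68
position: [0.5631, 0.0608, 0.2492]
ee_rot: [-1.451, -2.787, -0.0]
force: [-0.2, -0.2, -0.1]
width: 1.0
gripper_force: 0.0
clock: 4.27
position: [0.5631, 0.0608, 0.2492]
ee_rot: [-2.082, -2.353, -0.0]
force: [-0.1, -0.2, 0.4]
width: 1.001
gripper_force: 0.0
clock: 4.93
position: [0.5631, 0.0609, 0.2492]
ee_rot: [-2.488, -1.919, -0.0]
force: [0.3, -0.5, -0.5]
width: 0.469
gripper_force: 0.0
4.9333 [0.5631 0.0609 0.2492] [-0.6035  0.31    0.5386  1.6617 -0.1677  1.216  -0.2843]
[[ 0.2541  0.9672  0.0001]
 [ 0.9672 -0.2541  0.0001]
 [ 0.0001  0.0001 -1.    ]]
module [318.08 145.2 ] 0.89 [0.5726 0.0956 0.062 ]
module [404.608  67.   ] 0.83 [0.7    0.1609 0.062 ]
module [428.672 236.   ] 0.67 [ 0.6942 -0.0699  0.062 ]
jaw_tab [317.12 201.92] 0.58 [0.5514 0.0198 0.06  ]
holder [320.576 128.92 ] 0.75 [0.581  0.1129 0.    ]
```

View pics/w1.png

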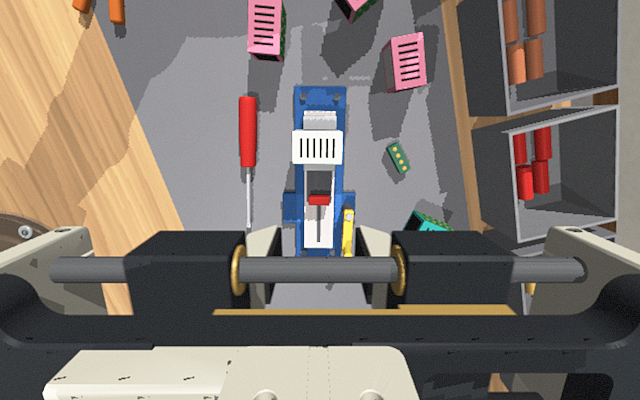

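Wrist view: the module's vented top is at (317,147), the red tab at (319,200), and the blue base's far edge at row 87, columns 294–346; the holder axis is almost vertical in the image, so the tool is aligned with it. Refining with colour masks.

Run:
```python
from h import *
np.set_printoptions(precision=4,suppress=True)
w=get_image('wrist');im=w['image'].astype(int);r,g,b=im[...,0],im[...,1],im[...,2]
box=np.zeros(r.shape,bool);box[80:225,275:365]=1
blue=box&(b>1.5*r)&(b>90)
px=lambda c,r:[c/640,r/400]
for y in(92,100,115,180,185):
    c=np.where(blue[y])[0]; 
    if len(c): a,d=atz(w,px(c[0],y+.5),.012),atz(w,px(c[-1]+1,y+.5),.012); print(y,c[0],c[-1],a[:2],d[:2],(a+d)[:2]/2,np.linalg.norm(a-d))
c=np.where(blue.any(1))[0];print('blue rows',c[0],'far end',atz(w,px(320,c[0]),.012))
red=box&(r>150)&(g<60); 
red2=box&(r>1.8*g)&(r>60)
for n,m in(('red',red),('red2',red2)):
    q=np.argwhere(m);print(n,q.min(0),q.max(0),np.bincount(q[:,0])[180:],[atz(w,px(q[:,1].mean()+.5,k),.06)[:2] for k in(q[:,0].min(),q[:,0].max()+1)])
cv2.imwrite('pics/c1.png',cv2.resize(w['image'][80:260,270:370,::-1],None,fx=4,fy=3.3333*1,interpolation=cv2.INTER_NEAREST))
```

```text
92 294 345 [0.5571 0.1717] [0.6289 0.1529] [0.593  0.1623] 0.0741845585981597
100 294 345 [0.5541 0.1613] [0.6264 0.1423] [0.5903 0.1518] 0.07470775859546136
115 294 344 [0.5484 0.1414] [0.6202 0.1225] [0.5843 0.132 ] 0.07425316456846212
180 295 342 [0.5233 0.0481] [0.5951 0.0292] [0.5592 0.0387] 0.07419405134256701
185 295 342 [0.5211 0.0404] [0.5932 0.0215] [0.5572 0.031 ] 0.07454758729131655
blue rows 85 far end [0.5955 0.172  0.012 ]
red [196 309] [204 328] [ 0  0  0  0  0  0  0  0  0  0  0  0  0  0  0  0 19 19 14 20 20 20 20 20
 19] [array([0.5563, 0.0272]), array([0.553 , 0.0145])]
red2 [195 308] [204 329] [ 0  0  0  0  0  0  0  0  0  0  0  0  0  0  0 21 21 22 22 22 22 21 20 20
 20] [array([0.5566, 0.0286]), array([0.5529, 0.0146])]
```

View pics/c1.png

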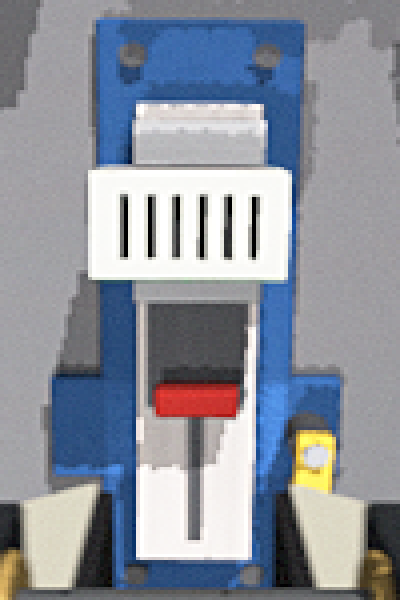

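```bash
cat >> h.py <<'E'
np.set_printoptions(precision=4,suppress=True)
import json,os
A=np.radians(-105.1); O=np.array([.580,.114,0.])
if os.path.exists('o.json'): O,A=(lambda d:(np.array(d[0]),d[1]))(json.load(open('o.json')))
def HR(): c,s=np.cos(A),np.sin(A); return np.array([[c,-s,0],[s,c,0],[0,0,1.]])
def st():
    s=observe(); Rt=HR().T@rot(s['ee_rot'])
    print('t',round(s['clock'],2),'TCP_h',1e3*HR().T@(s['position']-O),'grasp_h',1e3*(HR().T@(s['position']-O)-.019*Rt[:,2]),'F_h',HR().T@s['force'],'w',round(s['width'],3),'gf',s['gripper_force'])
    print('tool in h, cols x y z:',Rt.tolist() and np.round(Rt,4).tolist(),'q',s['joints']); return s
E
python3 -m handwheel '[[-0.4,0.06,1,0,0,0.1],[-0.4,0.06,1,0,0,0],[0,0,1,0,0,0],[0,0,1,0,0,0],[0,0,1,0,0,0],[0,0,1,0,0,0],[0,0,1,0,0,0]]' 0 10
python3 -m handwheel '[[0,0,1,0,0,0],[0,0,1,0,0,0],[0,0,0.5,0,0,0],[0,0,0,0,0,0]]'
python3 -c "from h import *;st()"
```

```text
clock: 5.82
position: [0.5614, 0.0447, 0.1083]
ee_rot: [2.496, 1.908, 0.001]
force: [-1.2, -0.1, -0.0]
width: 0.01
gripper_force: 0.0
clock: 6.15
position: [0.5597, 0.0446, 0.0572]
ee_rot: [-2.494, -1.907, 0.005]
force: [-0.4, -0.3, 0.1]
width: 0.006
gripper_force: 0.0
t 6.15 TCP_h [72.2993 -1.4669 57.1758] grasp_h [72.2679 -1.4049 76.1756] F_h [ 0.3688 -0.3102  0.1248] w 0.006 gf 0.0
tool in h, cols x y z: [[-1.0, 0.0017, 0.0017], [0.0017, 1.0, -0.0033], [-0.0017, -0.0033, -1.0]] q [-0.5029  0.5077  0.4602  1.9023 -0.3039  0.8041 -0.1443]
```

```bash
python3 -m handwheel '[[0,0.05,0.5,0,0,0],[-0.2,0,0,0,0,0],[-0.2,0,0,0,0,0],[-0.2,0,0,0,0,0]]'
python3 -m handwheel '[[-0.2,0,0,0,0,0],[-0.2,0,0,0,0,0],[-0.2,0,0,0,0,0],[-0.2,0,0,0,0,0],[-0.2,0,0,0,0,0],[-0.2,0,0,0,0,0],[-0.2,0,0,0,0,0],[0,0,0,0,0,0]]'
python3 -c "from h import *;st()"
```

```text
clock: 6.48
position: [0.5595, 0.0323, 0.0498]
ee_rot: [2.496, 1.907, 0.001]
force: [-0.3, -0.0, 0.3]
width: 0.007
gripper_force: 0.0
clock: 7.15
position: [0.5514, 0.0047, 0.0491]
ee_rot: [2.497, 1.906, -0.001]
force: [-0.2, 0.3, 0.1]
width: 0.008
gripper_force: 0.0
t 7.15 TCP_h [112.9657   0.9011  49.1411] grasp_h [112.9573   0.9024  68.1411] F_h [-0.2708 -0.276   0.1033] w 0.008 gf 0.0
tool in h, cols x y z: [[-1.0, 0.003, 0.0004], [0.003, 1.0, -0.0001], [-0.0004, -0.0001, -1.0]] q [-0.4335  0.5029  0.4555  1.937  -0.3089  0.7702 -0.0695]
```

```bash
python3 -m handwheel '[[0.3,0,0,0,0,0],[0.2,0,-1,0,0,0],[0.9,0,-1,0,0,0],[0.9,0,-1,0,0,0],[0.9,0,-1,0,0,0],[0.8,0,-1,0,0,0],[0,0,-1,0,0,0],[0,0,0,0,0,0]]' 1
python3 - <<'E'
from h import *
st();w=save('wrist','w2')
for l,z in(('module',.062),('jaw_tab',.06),('turnbutton_knob',.072)):
    for q in place_of(l,'wrist')[:3]: print(l,np.array(q['point'])*[640,400],q['score'],1e3*HR().T@(atz(w,q['point'],z)-O))
E
```

```text
clock: 7.82
position: [0.5752, 0.0856, 0.1727]
ee_rot: [2.492, 1.91, 0.009]
force: [1.6, -0.6, 0.3]
width: 0.538
gripper_force: 0.0
t 7.82 TCP_h [ 28.7148   2.7293 172.7423] grasp_h [ 28.7769   2.6389 191.7419] F_h [0.1915 1.7116 0.3387] w 0.538 gf 0.0
tool in h, cols x y z: [[-1.0, -0.001, -0.0033], [-0.001, 1.0, 0.0048], [0.0033, 0.0048, -1.0]] q [-0.6105  0.3972  0.5157  1.7411 -0.2224  1.0555 -0.2815]
module [415.488  81.4  ] 0.98 [-77.9002 101.1244  62.    ]
module [250.624  38.4  ] 0.84 [-116.2193  -61.7101   62.    ]
module [311.68 178.68] 0.55 [21.5859 -3.3085 62.    ]
jaw_tab [313.472 244.08 ] 0.72 [100.0125  -1.5326  60.    ]
turnbutton_knob [345.984 306.6  ] 0.9 [175.9788  37.4913  72.    ]
turnbutton_knob [404.096 190.32 ] 0.17 [32.0955 95.6783 72.    ]
```

View pics/w2.png

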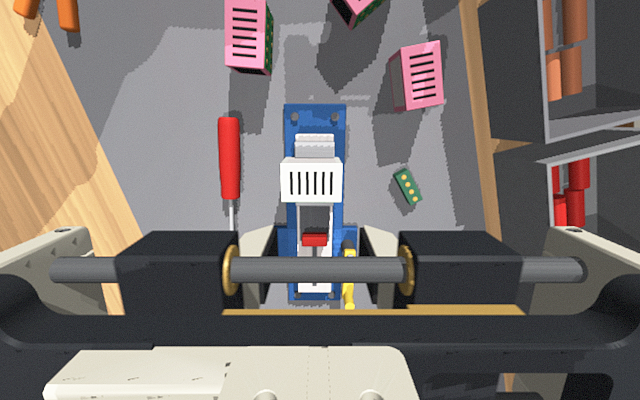

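The wrist view has the module at (311,180), the tab at (314,240), the knob near (347,252). The tab seems hardly moved; I'll measure it with masks.

Run:
```python
from h import *
st();w=get_image('wrist');im=w['image'].astype(int);r,g,b=im[...,0],im[...,1],im[...,2]
h=lambda c,y,z:1e3*HR().T@(atz(w,[c/640,y/400],z)-O)
box=np.zeros(r.shape,bool);box[90:258,275:350]=1
q=np.argwhere(box&(r>1.8*g)&(r>60));print('red',q.min(0),q.max(0),h(q[:,1].mean()+.5,q[:,0].min(),.06),h(q[:,1].mean()+.5,q[:,0].max()+1,.06))
bl=box&(b>1.5*r)&(b>90);c=np.where(bl.any(1))[0];print('far',h(315,c[0],.012))
for y in(110,125,150,215): k=np.where(bl[y])[0];print(y,k[0],k[-1],h(k[0],y+.5,.012),h(k[-1]+1,y+.5,.012))
for X in((96,0,60),(128,0,60),(176,44,72),(40,0,88),(-60,0,12)): print(X,proj(w,O+HR()@(np.array(X)/1e3)))
cv2.imwrite('pics/c2.png',cv2.resize(w['image'][95:260,270:370,::-1],None,fx=4,fy=3.5,interpolation=cv2.INTER_NEAREST))
```

```text
t 8.02 TCP_h [ 31.9221   0.3858 168.2559] grasp_h [ 31.9117   0.4092 187.2559] F_h [ 0.3551  0.1234 -0.5461] w 0.707 gf 0.0
tool in h, cols x y z: [[-1.0, 0.0019, 0.0005], [0.0019, 1.0, -0.0012], [-0.0005, -0.0012, -1.0]] q [-0.6076  0.4008  0.5154  1.7483 -0.2232  1.0523 -0.28  ]
red [230 304] [244 329] [84.2619 -0.2321 60.    ] [102.8469  -0.2593  60.    ]
far [-58.9424  -2.9277  12.    ]
110 286 348 [-47.2366 -37.1482  12.    ] [-47.1703  37.0836  12.    ]
125 286 348 [-30.0812 -37.6737  12.    ] [-30.0214  37.5644  12.    ]
150 287 347 [ -0.4302 -37.3594  12.    ] [-0.3838 37.174  12.    ]
215 289 345 [ 83.4867 -37.2503  12.    ] [83.4969 36.8489 12.    ]
(96, 0, 60) [np.float64(317.5297012471642), np.float64(239.52639136923614)]
(128, 0, 60) [np.float64(317.5639090109381), np.float64(264.60013214034535)]
(176, 44, 72) [np.float64(354.7581332750499), np.float64(306.1622566039253)]
(40, 0, 88) [np.float64(317.3604974804973), np.float64(199.37271054826448)]
(-60, 0, 12) [np.float64(317.5067523436866), np.float64(99.04156899409722)]
```

View pics/c2.png

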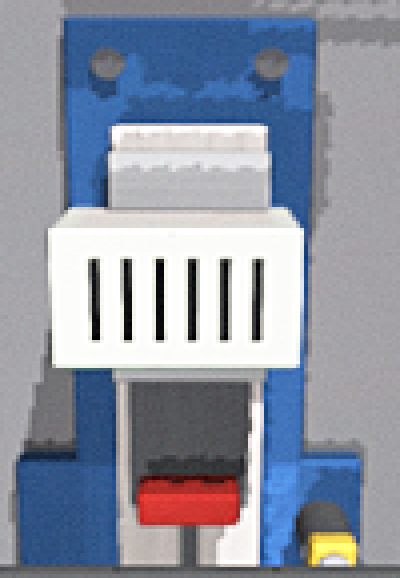

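```bash
python3 -m handwheel '[[-1,0,0,0,0,0],[-1,0,1,0,0,0],[0,0,1,0,0,0],[0,0,1,0,0,0],[0,0,1,0,0,0],[0,0,1,0,0,0],[0,0,1,0,0,0],[0,0,0.1,0,0,0]]' 0
python3 -m handwheel '[[0,0,0,0,0,0],[-0.3,0,0,0,0,0],[-0.3,0,0,0,0,0]]'
python3 -c "from h import *;st()"
python3 -m handwheel '[[-0.3,0,0,0,0,0],[-0.3,0,0,0,0,0]]'
python3 - <<'E'
from h import *
st();w=save('side','s2')
c=w['image'][150:290,230:410,::-1];cv2.imwrite('pics/c3.png',cv2.resize(c,None,fx=4,fy=4,interpolation=cv2.INTER_CUBIC))
E
```

```text
clock: 8.73
position: [0.5591, 0.0439, 0.0432]
ee_rot: [-2.494, -1.905, 0.009]
force: [-1.7, -0.4, -1.0]
width: 0.274
gripper_force: 0.0
clock: 8.98
position: [0.5598, 0.0325, 0.0481]
ee_rot: [2.495, 1.908, 0.002]
force: [-0.3, -0.7, -0.4]
width: 0.058
gripper_force: 0.0
t 8.98 TCP_h [83.9241  1.6937 48.1018] grasp_h [83.9335  1.667  67.1017] F_h [ 0.7415 -0.1188 -0.3865] w 0.058 gf 0.0
tool in h, cols x y z: [[-1.0, 0.0014, -0.0005], [0.0014, 1.0, 0.0014], [0.0005, 0.0014, -1.0]] q [-0.479   0.5165  0.4564  1.9168 -0.3156  0.7771 -0.1122]
clock: 9.15
position: [0.5563, 0.0203, 0.0481]
ee_rot: [2.496, 1.907, 0.002]
force: [-0.4, 0.4, 0.7]
width: 0.003
gripper_force: 0.0
t 9.15 TCP_h [96.6453  1.5409 48.0611] grasp_h [96.655   1.5139 67.061 ] F_h [-0.291  -0.5264  0.6674] w 0.003 gf 0.0
tool in h, cols x y z: [[-1.0, 0.0024, -0.0005], [0.0024, 1.0, 0.0014], [0.0005, 0.0014, -1.0]] q [-0.4597  0.5111  0.4569  1.9268 -0.3145  0.7721 -0.092 ]
```

View pics/c3.png

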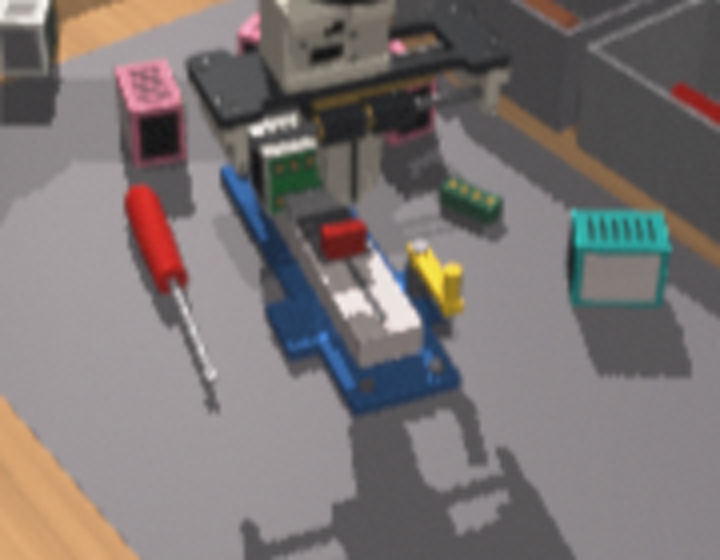

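The side crop shows the shut fingertips ending near full-image pixel (318,199), while the tab is at (316,209) and the fingers don't seem to be in the gap. Checking this against the reported TCP.

Run:
```python
from h import *
s=st();w=get_image('side');t=get_image('top')
print('tcp proj',proj(w,s['position']),proj(t,s['position']))
for z in(.05,.08,.1,.12,.15): 
    p=atz(w,[318/640,199/400],z);print(z,1e3*HR().T@(p-O))
for X in((96,0,60),(128,0,60),(176,44,72),(-60,-37,12),(210,-37,12),(210,37,12)): print(X,proj(w,O+HR()@(np.array(X)/1e3)))
cv2.imwrite('pics/t2.png',t['image'][:,:,::-1]);cv2.imwrite('pics/c4.png',cv2.resize(np.vstack([t['image'][140:260,230:400,::-1],w['image'][140:260,230:400,::-1]]),None,fx=4,fy=2.5,interpolation=cv2.INTER_CUBIC))
```

```text
t 9.2 TCP_h [98.212   1.4669 47.9833] grasp_h [98.2071  1.444  66.9833] F_h [ 1.9376 -0.7102 -0.4613] w 0.003 gf 0.0
tool in h, cols x y z: [[-1.0, 0.0039, 0.0003], [0.0039, 1.0, 0.0012], [-0.0003, 0.0012, -1.0]] q [-0.4585  0.5109  0.458   1.9278 -0.3142  0.7719 -0.0913]
tcp proj [np.float64(317.0772675083453), np.float64(209.6658801872509)] [np.float64(318.2059339656419), np.float64(199.39977503909267)]
0.05 [58.3298 20.1647 50.    ]
0.08 [94.4131  5.409  80.    ]
0.1 [118.4687  -4.4281 100.    ]
0.12 [142.5242 -14.2652 120.    ]
0.15 [178.6076 -29.0208 150.    ]
(96, 0, 60) [np.float64(316.27833206741695), np.float64(205.77637268615064)]
(128, 0, 60) [np.float64(320.8480961368262), np.float64(212.91761948317625)]
(176, 44, 72) [np.float64(344.1959848697391), np.float64(216.43356390120283)]
(-60, -37, 12) [np.float64(284.9986078225937), np.float64(190.76058076528759)]
(210, -37, 12) [np.float64(319.35189098049307), np.float64(250.63340621751183)]
(210, 37, 12) [np.float64(346.26590538488864), np.float64(243.14946975117638)]
```

View pics/c4.png

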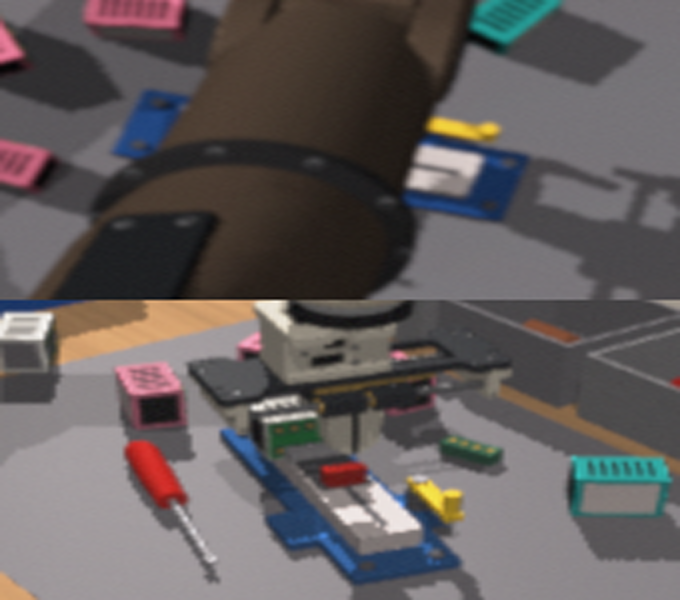

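Top/side crops: the gripper hides the jaw from above. In the side half the fingers end near full-image row 200, above the tab (316,208), while the reported TCP projects to row 210, so the heights disagree. Checking with numbers.

Run:
```python
from h import *
s=st();w=get_image('side')
Rt=rot(s['ee_rot'])
for X in((0,0,0),(0,0,-.03),(0,0,-.066),(0,.095,-.066),(0,-.095,-.066),(0.0375,.095,-.066),(0,0,-.12)): print(X,np.round(proj(w,s['position']+Rt@np.array(X)),1))
v=get_image('wrist');im=v['image'].astype(int);r,g,b=im[...,0],im[...,1],im[...,2]
print('wrist pose in tool',Rt.T@(v['position']-s['position']))
for c in range(300,345,5): print(c,[tuple(int(k) for k in im[y,c]) for y in range(150,290,8)])
for l in('jaw_tab','module'):
  for q in place_of(l,'wrist')[:3]: print(l,np.array(q['point'])*[640,400],q['score'])
  for q in place_of(l,'side')[:3]: print(l,np.array(q['point'])*[640,400],q['score'])
for X in((96,0,60),(40,0,88),(0,0,52),(54,0,52)): print(X,np.round(proj(v,O+HR()@(np.array(X)/1e3)),1),'tip',np.round(proj(v,s['position']),1))
si=w['image']
for c in range(308,332,3): print(c,[tuple(int(k) for k in si[y,c]) for y in range(184,220,3)])
```

```text
t 9.3 TCP_h [96.5387  1.2624 47.6856] grasp_h [96.5459  1.2481 66.6856] F_h [-0.4269 -0.0488 -0.6612] w 0.003 gf 0.0
tool in h, cols x y z: [[-1.0, 0.0033, -0.0004], [0.0033, 1.0, 0.0008], [0.0004, 0.0007, -1.0]] q [-0.4598  0.5116  0.4566  1.927  -0.3148  0.7721 -0.0929]
(0, 0, 0) [316.8 209.4]
(0, 0, -0.03) [316.8 200.5]
(0, 0, -0.066) [316.9 189.5]
(0, 0.095, -0.066) [350.3 181.7]
(0, -0.095, -0.066) [281.7 197.6]
(0.0375, 0.095, -0.066) [344.4 174.2]
(0, 0, -0.12) [317.  172.1]
wrist pose in tool [ 0.0711  0.0004 -0.1954]
300 [(117, 115, 117), (102, 104, 104), (51, 50, 51), (52, 50, 54), (44, 43, 46), (54, 51, 55), (84, 80, 86), (50, 47, 52), (140, 38, 34), (170, 46, 43), (168, 177, 159), (41, 45, 46), (41, 48, 48), (43, 47, 52), (43, 45, 48), (49, 53, 51), (43, 46, 46), (41, 41, 49)]
305 [(110, 108, 111), (103, 106, 104), (51, 51, 53), (54, 52, 53), (56, 53, 56), (53, 50, 58), (52, 50, 54), (54, 52, 55), (142, 44, 39), (198, 52, 46), (166, 161, 148), (38, 40, 49), (43, 46, 51), (34, 38, 39), (46, 48, 49), (45, 46, 49), (43, 47, 49), (45, 43, 51)]
310 [(115, 116, 120), (100, 102,
[... 3069 characters left out ...]
, 122, 115), (129, 124, 128), (155, 81, 80), (101, 34, 36), (97, 37, 33), (119, 110, 109), (133, 125, 122)]
323 [(86, 82, 75), (112, 107, 98), (112, 106, 97), (113, 108, 99), (123, 117, 113), (130, 125, 128), (131, 127, 130), (130, 126, 127), (125, 121, 128), (100, 115, 145), (210, 197, 193), (232, 222, 220)]
326 [(90, 61, 69), (67, 64, 66), (65, 63, 65), (70, 67, 70), (122, 118, 119), (130, 126, 128), (130, 126, 128), (130, 126, 128), (129, 125, 127), (130, 126, 127), (99, 114, 146), (217, 212, 218)]
329 [(97, 58, 68), (67, 64, 66), (66, 64, 66), (65, 63, 64), (72, 68, 72), (127, 123, 126), (141, 136, 139), (141, 136, 139), (128, 124, 126), (129, 125, 127), (150, 144, 148), (124, 132, 157)]
```

```bash
python3 -m handwheel '[[0,0,0.2,0,0,0],[0,0,0.2,0,0,0],[0,0,0,0,0,0]]' | grep -E 'pos|force'
python3 -m handwheel '[[0,0,0.1,0,0,0],[0,0,0,0,0,0]]' | grep -E 'pos|force'
python3 -m handwheel '[[0,0,0.1,0,0,0],[0,0,0,0,0,0]]' | grep -E 'pos|force'
python3 -m handwheel '[[0,0,0.1,0,0,0],[0,0,0,0,0,0]]' | grep -E 'pos|force'
python3 -m handwheel '[[0,0,0.1,0,0,0],[0,0,0,0,0,0]]' | grep -E 'pos|force'
```

```text
position: [0.5553, 0.0214, 0.0382]
force: [-0.7, 0.4, -0.4]
gripper_force: 0.0
position: [0.5557, 0.0213, 0.0367]
force: [-1.2, -1.1, -0.3]
gripper_force: 0.0
position: [0.5558, 0.0212, 0.0349]
force: [-0.3, 0.1, 1.0]
gripper_force: 0.0
position: [0.5558, 0.0213, 0.0329]
force: [-0.2, -0.4, 0.7]
gripper_force: 0.0
position: [0.5558, 0.0213, 0.0309]
force: [-0.3, -0.2, 0.4]
gripper_force: 0.0
```

```bash
python3 -m handwheel '[[0,0,0.1,0,0,0],[0,0,0,0,0,0]]' | grep -E 'pos|force: \['
python3 -m handwheel '[[0,0,0.1,0,0,0],[0,0,0,0,0,0]]' | grep -E 'pos|force: \['
python3 -m handwheel '[[0,0,0.1,0,0,0],[0,0,0,0,0,0]]' | grep -E 'pos|force: \['
python3 - <<'E'
from h import *
st();w=get_image('side');cv2.imwrite('pics/c5.png',cv2.resize(w['image'][165:240,270:370,::-1],None,fx=7,fy=7,interpolation=cv2.INTER_CUBIC))
E
```

```text
position: [0.5558, 0.0213, 0.0288]
force: [0.2, -0.3, -0.5]
position: [0.5558, 0.0213, 0.0269]
force: [-0.4, 0.7, 1.0]
position: [0.5558, 0.0213, 0.0248]
force: [-1.1, -0.1, 0.2]
t 11.02 TCP_h [95.832   0.7846 24.8403] grasp_h [95.8301  0.7896 43.8403] F_h [ 0.3844 -1.0376  0.2319] w 0.001 gf 0.0
tool in h, cols x y z: [[-1.0, 0.0019, 0.0001], [0.0019, 1.0, -0.0003], [-0.0001, -0.0003, -1.0]] q [-0.4455  0.5443  0.4369  1.9428 -0.3363  0.726  -0.075 ]
```

View pics/c5.png

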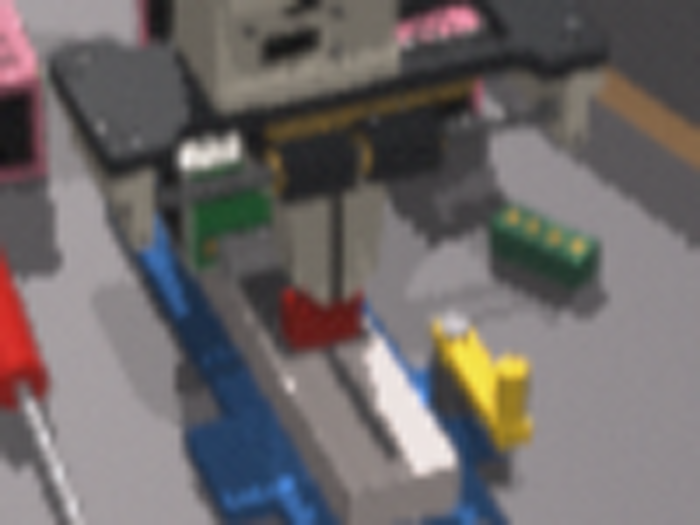

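The side crop shows the shut fingers directly above the red tab (fingertips at about full-image (317,208)), not touching yet. So the tool tips sit about 35 mm above the reported TCP height; I'll touch the tab to find the exact offset.

```bash
python3 -m handwheel '[[0,0,0.1,0,0,0],[0,0,0,0,0,0]]' | grep -E 'pos|force: \['
python3 -m handwheel '[[0,0,0.1,0,0,0],[0,0,0,0,0,0]]' | grep -E 'pos|force: \['
python3 -m handwheel '[[0,0,0.1,0,0,0],[0,0,0,0,0,0]]' | grep -E 'pos|force: \['
```

```text
position: [0.5558, 0.0213, 0.0229]
force: [0.7, -0.3, 0.2]
position: [0.5561, 0.0213, 0.0225]
force: [-6.6, 0.0, 19.8]
position: [0.5562, 0.0215, 0.0221]
force: [-13.6, -0.0, 42.2]
```

```bash
sed -i "s/    s=observe(); Rt=/    s=observe(); s['position']=s['position']-.0373*rot(s['ee_rot'])[:,2]; Rt=/; s/'TCP_h'/'TIP_h'/" h.py
python3 -m handwheel '[[0,0,-0.5,0,0,0],[0,0,-0.5,0,0,0],[0.6,0,0,0,0,0],[0.6,0,0,0,0,0],[0,0,0,0,0,0]]' | grep -E 'force: \['
python3 -m handwheel '[[0,0,0.5,0,0,0],[0,0,0.5,0,0,0],[0,0,0.45,0,0,0],[0,0,0,0,0,0]]' | grep -E 'force: \['
python3 -c "from h import *;st()"
```

```text
force: [0.0, 1.8, -0.4]
force: [-0.1, 0.2, 0.1]
t 12.32 TIP_h [72.9035 -0.7026 44.6565] grasp_h [72.862  -0.631  63.6563] F_h [-0.1481 -0.1875  0.1075] w 0.003 gf 0.0
tool in h, cols x y z: [[-1.0, 0.0025, 0.0022], [0.0025, 1.0, -0.0038], [-0.0022, -0.0038, -1.0]] q [-0.4715  0.5792  0.423   1.9356 -0.3535  0.7039 -0.102 ]
```

```bash
python3 -m handwheel '[[-0.2,0,0,0,0,0],[-0.2,0,0,0,0,0],[-0.2,0,0,0,0,0],[0,0,0,0,0,0]]' | grep -E 'pos|force: \['
python3 -m handwheel '[[-0.2,0,0,0,0,0],[-0.2,0,0,0,0,0],[-0.1,0,0,0,0,0]]' | grep -E 'pos|force: \['
python3 -c "from h import *;st()"
```

```text
position: [0.559, 0.0319, 0.0105]
force: [-0.5, -0.3, -1.0]
position: [0.5565, 0.0229, 0.0104]
force: [1.1, 3.6, -0.1]
t 12.9 TIP_h [94.1114  1.0836 47.7387] grasp_h [94.1187  1.0753 66.7387] F_h [-3.7731  0.1305 -0.1355] w 0.006 gf 1.5694493986666203
tool in h, cols x y z: [[-1.0, 0.002, -0.0004], [0.002, 1.0, 0.0004], [0.0004, 0.0004, -1.0]] q [-0.4369  0.5657  0.4227  1.9506 -0.3503  0.6962 -0.0662]
```

```bash
python3 -m handwheel '[[-0.2,0,0,0,0,0],[-0.2,0,0,0,0,0],[-0.2,0,0,0,0,0],[-0.2,0,0,0,0,0],[-0.2,0,0,0,0,0]]' | grep -E 'pos|force: \['
python3 -m handwheel '[[0,0,0,0,0,0],[0.15,0,0,0,0,0],[0.15,0,-0.5,0,0,0],[0,0,-1,0,0,0],[0.5,0,-1,0,0,0],[1,0,-1,0,0,0],[1,0,-1,0,0,0],[0.5,0,0,0,0,0]]' 1 | grep -E 'pos|force: \['
python3 - <<'E'
from h import *
st();w=save('wrist','w3')
im=w['image'].astype(int);r,g,b=im[...,0],im[...,1],im[...,2]
h=lambda c,y,z:1e3*HR().T@(atz(w,[c/640,y/400],z)-O)
for l,z in(('module',.062),('jaw_tab',.06)):
    for q in place_of(l,'wrist')[:3]: print(l,np.array(q['point'])*[640,400],q['score'],1e3*HR().T@(atz(w,q['point'],z)-O))
box=np.zeros(r.shape,bool);box[60:290,285:350]=1
q=np.argwhere(box&(r>1.8*g)&(r>60));print('red',q.min(0),q.max(0),h(q[:,1].mean()+.5,q[:,0].max()+1,.06))
wh=((r>225)&(g>225)&(b>225)).astype(np.uint8); n,L,S,C=cv2.connectedComponentsWithStats(wh)
for i in range(1,n):
    if S[i][4]>300: print(S[i],h(S[i][0],C[i][1],.088),h(S[i][0]+S[i][2],C[i][1],.088),h(C[i][0],S[i][1],.088),h(C[i][0],S[i][1]+S[i][3],.088))
E
```

```text
position: [0.5513, 0.0035, 0.0103]
force: [0.4, 3.5, 1.7]
position: [0.5714, 0.0706, 0.1043]
force: [1.3, 0.1, 0.4]
t 13.98 TIP_h [ 44.2363   2.7865 141.5775] grasp_h [ 44.3015   2.6921 160.5772] F_h [-0.4861  1.247   0.4458] w 0.535 gf 0.0
tool in h, cols x y z: [[-1.0, -0.0002, -0.0034], [-0.0002, 1.0, 0.005], [0.0034, 0.005, -1.0]] q [-0.5646  0.4626  0.4895  1.8341 -0.2718  0.905  -0.2139]
module [439.872  51.8  ] 0.82 [-75.2383  96.0573  62.    ]
module [309.12 175.6 ] 0.73 [20.3295 -3.9341 62.    ]
jaw_tab [315.776 291.6  ] 0.65 [133.4099   1.593   60.    ]
red [283 298] [289 328] [131.6666  -0.5125  60.    ]
[ 269  165   81   41 1489] [ 27.7978 -33.9874  88.    ] [27.7914 27.9703 88.    ] [ 7.2677  0.9383 88.    ] [39.2492  0.8774 88.    ]
[  43  384  178   16 1442] [ 219.0442 -253.88     88.    ] [219.6626 -87.4556  88.    ] [ 212.6108 -181.7565   88.    ] [ 231.7452 -185.2174   88.    ]
```

```bash
python3 -m handwheel '[[0.5,0,-1,0,-1,0],[0.5,0,-1,0,-1,0],[0.5,0,-1,0,-1,0],[0,0,0,0,-1,0],[0,0,0,0,-1,0],[0,0,0,0,-1,0],[0,0,0,0,-1,0],[0,0,0,0,-1,0]]' 1 | grep -E 'force: \['
python3 -m handwheel '[[0,0,0,0,-1,0],[0,0,0,0,-1,0],[0,0,0,0,-1,0],[0,0,0,0,-0.25,0],[0,0,0,0,0,0],[0,0,0,0,0,0]]' | grep -E 'force: \['
python3 - <<'E'
from h import *
s=st();w=get_image('wrist');Rt=rot(s['ee_rot']);print('cam in tool (tip shifted)',Rt.T@(w['position']-s['position']))
E
```

```text
force: [-0.1, 0.8, -1.2]
force: [0.2, -0.6, 0.5]
t 15.3 TIP_h [-11.1425   1.434  183.9666] grasp_h [-24.5813   1.4845 197.3977] F_h [0.554  0.3074 0.4886] w 1.001 gf 0.0
tool in h, cols x y z: [[-0.7069, 0.0035, 0.7073], [0.0023, 1.0, -0.0027], [-0.7073, -0.0002, -0.7069]] q [-0.9481  0.8556  0.6693  1.3932  0.1323  1.5145 -0.6493]
cam in tool (tip shifted) [ 0.0708  0.0005 -0.1574]
```

```bash
python3 -m handwheel '[[0,0,0,0,1,0],[0,0,0,0,1,0],[0,0,0,0,1,0],[0,0,0,0,1,0],[0,0,0,0,1,0],[0,0,0,0,1,0],[0,0,0,0,1,0],[0,0,0,0,1,0]]' | grep -E 'force: \['
python3 -m handwheel '[[0,0,0,0,1,0],[0,0,0,0,1,0],[0,0,0,0,1,0],[0,0,0,0,1,0],[0,0,0,0,1,0],[0,0,0,0,1,0],[0,0,0,0,1,0],[0,0,0,0,1,0]]' | grep -E 'force: \['
python3 -m handwheel '[[0,0,0,0,1,0],[0,0,0,0,1,0],[0,0,0,0,1,0],[0,0,0,0,1,0],[0,0,0,0,1,0],[0,0,0,0,1,0],[0,0,0,0,0.5,0],[0,0,0,0,0,0]]' | grep -E 'force: \['
python3 - <<'E'
from h import *
s=st();w=get_image('wrist');Rt=rot(s['ee_rot']);print('cam in tool (tip shifted)',Rt.T@(w['position']-s['position']))
def goal(X,ty):  # grasp point target in holder mm, tilt about hy (deg, + = body towards +x)
    g=HR().T@(s['position']-O)-.019*(HR().T@Rt)[:,2]
    Rg=HR()@np.c_[[-1,0,0],[0,1,0],[0,0,-1]]@R.from_euler('y',ty,degrees=True).as_matrix()
    print('turn units',np.degrees(R.from_matrix(Rt.T@Rg).as_rotvec())/4,'shift units in present tool frame',Rt.T@HR()@(np.array(X)/1e3-g)/.02)
goal((20,-3,62),45)
goal((20,-3,62),40)
E
```

```text
force: [0.5, 0.7, -0.4]
force: [-0.8, 1.3, -1.0]
force: [-0.3, 0.2, -0.4]
t 17.35 TIP_h [ 44.2723   1.6226 183.8093] grasp_h [ 57.7035   1.4972 197.2476] F_h [-0.1057 -0.3804 -0.4006] w 1.003 gf 0.0
tool in h, cols x y z: [[-0.7072, 0.0093, -0.7069], [0.0066, 1.0, 0.0066], [0.7069, 0.0, -0.7073]] q [ 0.0817  0.4692  0.2248  1.9806 -1.0802  1.072   0.7461]
cam in tool (tip shifted) [ 0.0708  0.0005 -0.1591]
turn units [ 0.0945  0.0035 -0.0941] shift units in present tool frame [-3.4488 -0.2425  6.114 ]
turn units [ 0.0903 -1.2465 -0.0982] shift units in present tool frame [-3.4488 -0.2425  6.114 ]
```

```bash
python3 -m handwheel '[[-1,-0.1,0,0.09,0,-0.09],[-1,-0.12,0,0,0,0],[-1,0,0,0,0,0],[-0.45,0,1,0,0,0],[0,0,1,0,0,0],[0,0,1,0,0,0],[0,0,1,0,0,0],[0,0,0,0,0,0]]' | grep -E 'pos|force: \['
python3 -c "from h import *;st()"
```

```text
position: [0.5742, 0.1128, 0.0518]
force: [-0.8, 1.2, -0.0]
t 18.07 TIP_h [29.0795 -4.9494 78.1845] grasp_h [42.5133 -4.7817 91.6198] F_h [-0.9562 -1.0556 -0.025 ] w 1.001 gf 0.0
tool in h, cols x y z: [[-0.7071, -0.0114, -0.707], [-0.0073, 0.9999, -0.0088], [0.7071, -0.0011, -0.7071]] q [ 0.1084  0.6404  0.1538  2.0398 -1.2262  0.9557  0.9831]
```

```bash
cat >> h.py <<'E'
def goal(X,ty,roll=0):
    s=st();Rt=rot(s['ee_rot']);g=HR().T@(s['position']-O)-.019*(HR().T@Rt)[:,2]
    Rg=HR()@np.diag([-1,1,-1.])@R.from_euler('y',ty,degrees=True).as_matrix()
    # turn is about reported TCP: give the shift (in tool frame after the turn) bringing the grasp point to X
    T=s['position']+.0373*Rt[:,2]; g2=T-.0563*Rg[:,2]
    print('turn',np.degrees(R.from_matrix(Rt.T@Rg).as_rotvec())/4,'then shift',Rg.T@(O+HR()@(np.array(X)/1e3)-g2)/.02)
E
python3 -m handwheel '[[0,0,0,0,-1,0],[0,0,0,0,-1,0],[0,0,0,0,-0.5,0],[0,0,0,0,0,0],[0,0,0,0,0,0]]' | grep -E 'force: \['
python3 -c "from h import *;goal((22,-2.5,64),35)"
```

```text
force: [0.8, -0.0, 0.2]
t 18.48 TIP_h [26.8238 -2.8842 84.7158] grasp_h [ 37.7326  -2.84   100.272 ] F_h [-0.1694  0.7539  0.2159] w 0.998 gf 0.0
tool in h, cols x y z: [[-0.8187, -0.0086, -0.5741], [-0.0089, 1.0, -0.0023], [0.5741, 0.0032, -0.8187]] q [-0.0465  0.5605  0.2312  2.026  -1.0912  0.8494  0.7637]
turn [-0.0333 -0.0102  0.1276] then shift [-0.3978  0.0235  1.9368]
```

```bash
python3 -m handwheel '[[-0.4,0,0.4,-0.03,0,0.13],[0,0,0.5,0,0,0],[0,0,0.5,0,0,0],[0,0.02,0.5,0,0,0],[0,0,0.04,0,0,0],[0,0,0,0,0,0]]' | grep -E 'pos|force: \['
python3 -c "from h import *;goal((22,-2.5,64),35)"
python3 -m handwheel '[[0,0,0,0,0,0],[0,0,0,0,0,0],[0,0,0,0,0,0],[0,0,0,0,0,0],[0,0,0,0,0,0],[0,0,0,0,0,0]]' 0 25
```

```text
position: [0.5788, 0.1249, 0.0148]
force: [-1.1, -0.1, -0.4]
t 18.98 TIP_h [11.2386 -3.8717 45.3898] grasp_h [22.1375 -3.7924 60.9528] F_h [ 0.4054 -0.9786 -0.3759] w 1.001 gf 0.0
tool in h, cols x y z: [[-0.8191, 0.0011, -0.5736], [0.0042, 1.0, -0.0042], [0.5736, -0.0058, -0.8191]] q [-0.0449  0.627   0.1897  2.0396 -1.1731  0.7895  0.829 ]
turn [-0.0598 -0.0008 -0.0604] then shift [ 0.0928  0.0764 -0.1208]
clock: 19.48
position: [0.5796, 0.1242, 0.0163]
ee_rot: [-2.137, -1.632, -0.671]
force: [-0.4, -1.2, 2.6]
width: 0.671
gripper_force: 25.0
```

```bash
python3 -m handwheel '[[0.3,0,-0.4,0,0,0],[0.574,0,-0.819,0,0,0],[0.574,0,-0.819,0,0,0],[0.574,0,-0.819,0,0,0],[0.574,0,-0.819,0,0,0],[0.574,0,-0.819,0,0,0],[0,0,0,0,0,0]]' | grep -E 'pos|force'
python3 -m handwheel '[[0,0,0,0,-1,0],[0,0,0,0,-1,0],[0,0,0,0,-1,0],[0,0,0,0,-1,0],[0,0,0,0,-1,0],[0,0,0,0,-1,0],[0,0,0,0,-1,0],[0,0,0,0,-1,0]]' | grep -E 'force: \['
python3 -m handwheel '[[0,0,0,0,-1,0],[0,0,0,0,-1,0],[0,0,0,0,-1,0],[0,0,0,0,-1,0],[0,0,0,0,-1,0],[0,0,0,0,-1,0],[0,0,0,0,-1,0],[0,0,0,0,-1,0]]' | grep -E 'force: \['
python3 -m handwheel '[[0,0,0,0,-1,0],[0,0,0,0,-1,0],[0,0,0,0,-1,0],[0,0,0,0,-1,0],[0,0,0,0,-1,0],[0,0,0,0,-1,0],[0,0,0,0,-0.5,0],[0,0,0,0,0,0]]' | grep -E 'width|force'
python3 - <<'E'
from h import *
# module centre relative to grasp point in the tool frame at grasping; place target
Rg=np.diag([-1,1,-1.])@R.from_euler('y',35,degrees=True).as_matrix()
d=Rg.T@(np.array([20,-3,62.])-[22.3,-3,62.5]); Rp=np.diag([-1,1,-1.])@R.from_euler('y',-55,degrees=True).as_matrix()
t=np.array([29,0,56.])-Rp@d;t[1]=0;print('place grasp at',t)
goal(t+[0,0,40],-55);goal(t,-55)
w=save('wrist','w4');save('side','s4')
E
```

```text
position: [0.5818, 0.1243, 0.1297]
force: [0.8, -0.5, -1.7]
gripper_force: 25.0
force: [-0.6, -0.7, -2.3]
force: [0.0, 0.8, -1.7]
force: [-0.6, 0.7, -2.3]
width: 0.672
gripper_force: 25.0
place grasp at [28.5  0.  58.3]
t 22.07 TIP_h [-41.7081  -4.0868 143.7598] grasp_h [-57.3093  -4.0109 154.604 ] F_h [-0.518  -0.7792 -2.3125] w 0.672 gf 24.99103546142578
tool in h, cols x y z: [[-0.5708, -0.001, 0.8211], [-0.0074, 1.0, -0.004], [-0.8211, -0.0084, -0.5707]] q [-1.0068  1.0536  0.7375  1.2779  0.1049  1.6191 -0.6465]
turn [-0.0574  0.0491  0.1064] then shift [-0.1451  0.2118  5.1293]
t 22.07 TIP_h [-41.7081  -4.0868 143.7598] grasp_h [-57.3093  -4.0109 154.604 ] F_h [-0.518  -0.7792 -2.3125] w 0.672 gf 24.99103546142578
tool in h, cols x y z: [[-0.5708, -0.001, 0.8211], [-0.0074, 1.0, -0.004], [-0.8211, -0.0084, -0.5707]] q [-1.0068  1.0536  0.7375  1.2779  0.1049  1.6191 -0.6465]
turn [-0.0574  0.0491  0.1064] then shift [1.4932 0.2118 6.2765]
```

```bash
python3 -m handwheel '[[-0.1,0.1,1,-0.06,0.05,0.1],[-0.1,0.1,1,0,0,0],[0,0,1,0,0,0],[0,0,1,0,0,0],[0,0,1,0,0,0],[0,0,0.2,0,0,0],[0,0,0,0,0,0],[0,0,0,0,0,0]]' | grep -E 'force'
python3 - <<'E'
from h import *
goal([30.5,0,58.3],-55)
v=save('side','s5');w=get_image('wrist')
for c,g in(('side',v),('wrist',w)):
    for q in place_of('module',c)[:4]: print(c,np.array(q['point'])*[640,400],round(q['score'],2))
s=observe();Rt=rot(s['ee_rot']);gr=s['position']-.0563*Rt[:,2];print('grasp proj',proj(v,gr),proj(w,gr))
cv2.imwrite('pics/c6.png',cv2.resize(v['image'][130:230,260:380,::-1],None,fx=6,fy=6,interpolation=cv2.INTER_CUBIC))
E
```

```text
force: [-0.6, -0.3, -2.2]
gripper_force: 25.0
t 22.83 TIP_h [46.236   1.7037 91.9785] grasp_h [ 30.7358   1.6825 102.9668] F_h [ 0.4255 -0.503  -2.2165] w 0.671 gf 24.990642964839935
tool in h, cols x y z: [[-0.5783, 0.0027, 0.8158], [0.0062, 1.0, 0.0011], [-0.8158, 0.0057, -0.5783]] q [-0.9784  1.0419  0.7383  1.4993  0.1242  1.3795 -0.6667]
turn [ 0.0157 -0.0833 -0.089 ] then shift [ 1.8198 -0.0873  1.2714]
side [310.72 178.8 ] 0.78
side [267.712 180.6  ] 0.66
side [380.672 216.92 ] 0.64
side [296.576 160.32 ] 0.57
wrist [317.632 248.32 ] 0.92
wrist [481.792 200.48 ] 0.58
grasp proj [np.float64(307.8543705684675), np.float64(179.23262795440704)] [np.float64(316.4297058873302), np.float64(255.5914242803629)]
```

```bash
cat >> h.py <<'E'
def avg(n=6):
    P=[];Q=[]
    for i in range(n):
        s=observe();P.append(HR().T@(s['position']-.0563*rot(s['ee_rot'])[:,2]-O)*1e3);Q.append(R.from_matrix(np.diag([-1,1,-1.])@HR().T@rot(s['ee_rot'])).as_rotvec(degrees=True));get_image('top')
    print('grasp avg',np.mean(P,0),'sd',np.std(P,0),'rot dev deg (h-flipped)',np.mean(Q,0),np.std(Q,0))
E
python3 -m handwheel '[[0.3,0,0.22,0,-0.08,0],[0.3,0,0.22,0,0,0],[0.3,0,0.22,0,0,0],[0.3,0,0.22,0,0,0],[0,0,0,0,0,0],[0,0,0,0,0,0]]' | grep -E 'force: \['
python3 -c "from h import *;avg();goal([30.5,0,58.3],-55)"
```

```text
force: [-0.5, 0.3, -0.6]
grasp avg [31.8078  1.4419 71.9717] sd [0.1289 0.1715 0.3613] rot dev deg (h-flipped) [ -0.1888 -55.136    0.253 ] [0.0269 0.0316 0.0143]
t 23.83 TIP_h [47.201   1.511  61.3518] grasp_h [31.6184  1.4905 72.2228] F_h [-0.0902  0.2805 -2.4248] w 0.677 gf 24.99084860086441
tool in h, cols x y z: [[-0.5722, 0.0022, 0.8201], [0.0054, 1.0, 0.0011], [-0.8201, 0.005, -0.5722]] q [-0.9722  1.0855  0.7235  1.5     0.1098  1.3492 -0.6853]
turn [ 0.0155  0.0247 -0.0773] then shift [ 0.6072 -0.0776  0.3535]
```

```bash
python3 -m handwheel '[[0.18,-0.07,0.13,0.01,0.02,-0.07],[0.18,0,0.13,0,0,0],[0.1,0,0.06,0,0,0],[0,0,0,0,0,0]]' | grep -E 'pos|force: \['
python3 -m handwheel '[[0.06,0,0.04,0,0,0],[0,0,0,0,0,0]]' | grep -E 'pos|force: \['
python3 -m handwheel '[[0.06,0,0.04,0,0,0],[0,0,0,0,0,0]]' | grep -E 'pos|force: \['
python3 -c "from h import *;avg(3)"
```

```text
position: [0.5593, 0.0389, 0.0277]
force: [-0.2, 0.7, -1.6]
position: [0.5597, 0.0388, 0.0273]
force: [-0.9, 0.2, -0.2]
position: [0.5597, 0.0387, 0.0273]
force: [-3.6, 4.1, 9.8]
grasp avg [31.7523 -0.0205 59.4582] sd [0.0073 0.0209 0.0166] rot dev deg (h-flipped) [ -0.028  -55.1232   0.0558] [0.0028 0.0064 0.0023]
```

```bash
python3 -m handwheel '[[-0.04,0,-0.03,0,0,0],[0,0,0,0,0,0],[0,0,0,0,0,0],[0,0,0,0,0,0],[0,0,0,0,0,0]]' 1 10| grep -E 'width|force'
python3 -m handwheel '[[0,0,-0.4,0,0,0],[0,0,-0.8,0,0,0],[0,0,-1,0,0,0],[0,0,-1,0,0,0],[-0.5,0,-1,0,0,0],[-1,0,-1,0,0,0],[-1,0,-1,0,0,0],[-1,0,0,0,0,0]]' | grep -E 'force: \['
python3 -m handwheel '[[0,0,0,0,1,0],[0,0,0,0,1,0],[0,0,0,0,1,0],[0,0,0,0,1,0],[0,0,0,0,1,0],[0,0,0,0,1,0],[0,0,0,0,1,0],[0,0,0,0,1,0]]' | grep -E 'force: \['
python3 -m handwheel '[[0,0,0,0,1,0],[0,0,0,0,1,0],[0,0,0,0,1,0],[0,0,0,0,1,0],[0,0,0,0,1,0],[0,0,0,0,0.78,0],[0,0,0,0,0,0],[0,0,0,0,0,0]]' 0 | grep -E 'force: \['
python3 - <<'E'
from h import *
st();w=save('wrist','w7');s=save('side','s7')
h=lambda c,y,z:1e3*HR().T@(atz(w,[c/640,y/400],z)-O)
for l,z in(('module',.056),('jaw_tab',.06)):
    for q in place_of(l,'wrist')[:3]: print(l,np.array(q['point'])*[640,400],q['score'],1e3*HR().T@(atz(w,q['point'],z)-O))
for q in trace('module','wrist')[:3]: 
    a=cv2.minAreaRect(np.argwhere(q['region'])[:,::-1].astype(np.float32));print(q['score'],a)
P={X:np.round(proj(w,O+HR()@(np.array(X)/1e3)),1) for X in((5,0,76),(57,0,76),(31,-31,76),(31,31,76),(0,0,52),(129,0,60))};print(P)
a,b=w['image'][:,:,::-1],s['image'][130:250,250:390,::-1]
cv2.imwrite('pics/c8.png',np.hstack([cv2.resize(a[60:360,220:420],(400,600)),cv2.resize(b,(400,343)).copy() if 0 else np.vstack([cv2.resize(b,(400,343),interpolation=cv2.INTER_CUBIC),np.zeros((257,400,3),np.uint8)])]))
E
```

```text
force: [-0.3, -0.3, -0.4]
width: 0.973
gripper_force: 0.0
force: [-0.1, -0.2, 0.2]
force: [-0.3, -0.9, 0.1]
force: [0.3, 1.0, 0.7]
t 27.07 TIP_h [ 17.1951   0.2382 193.0801] grasp_h [ 17.2134   0.2299 212.0801] F_h [-1.0562  0.0047  0.6706] w 0.467 gf 0.0
tool in h, cols x y z: [[-1.0, 0.002, -0.001], [0.002, 1.0, 0.0004], [0.001, 0.0004, -1.0]] q [-0.6773  0.4341  0.5921  1.7558 -0.2773  1.035  -0.2508]
module [420.096  90.8  ] 0.68 [-78.9694 100.0212  56.    ]
module [319.424 200.4  ] 0.67 [31.8299  2.1764 56.    ]
module [248.704  45.2  ] 0.62 [-119.2717  -64.0305   56.    ]
jaw_tab [316.8 287. ] 0.84 [134.9449  -0.8386  60.    ]
0.98 ((362.5, 17.5), (35.0, 63.0), 90.0)
0.83 ((246.51553344726562, 42.53385543823242), (52.304290771484375, 79.65576934814453), 1.9091525077819824)
0.62 ((423.5966796875, 84.93465423583984), (68.43643951416016, 57.817440032958984), 82.50414276123047)
{(5, 0, 76): array([317.3, 179.8]), (57, 0, 76): array([317.4, 229.2]), (31, -31, 76): array([286.6, 205.1]), (31, 31, 76): array([348.1, 205.1]), (0, 0, 52): array([317.4, 170.5]), (129, 0, 60): array([317.5, 282.5])}
```

Last allowed picture: wrist and side views together, to check the placing.

View pics/c8.png

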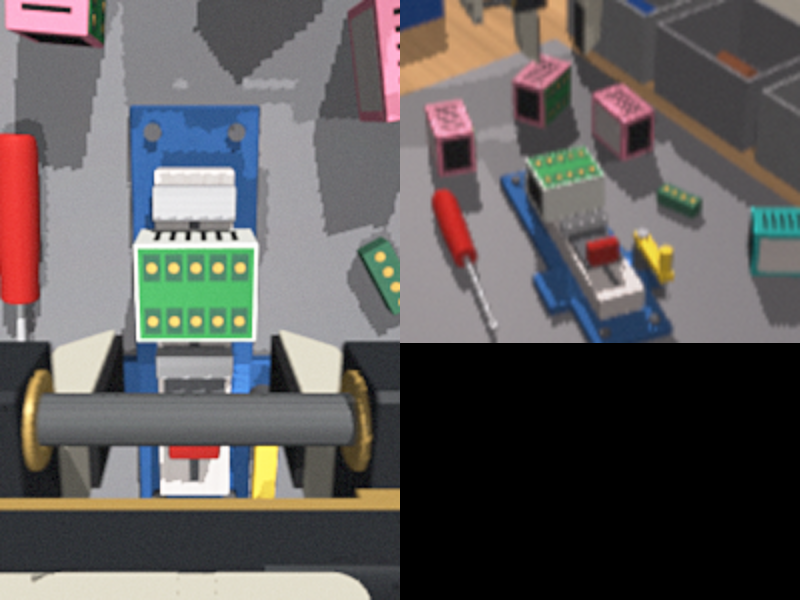

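Run:
```python
from h import *
w=get_image('wrist');im=w['image'].astype(int);r,g,b=im[...,0],im[...,1],im[...,2]
m=np.zeros(r.shape,np.uint8);m[165:245,275:360]=1
m[~((g>1.3*r)&(g>1.2*b)&(g>50))]=0
m=cv2.morphologyEx(m,cv2.MORPH_CLOSE,np.ones((7,7)));n,L,S,C=cv2.connectedComponentsWithStats(m);i=1+np.argmax(S[1:,4])
h=lambda c,y,z:1e3*HR().T@(atz(w,[c/640,y/400],z)-O)
rc=cv2.minAreaRect(np.argwhere(L==i)[:,::-1].astype(np.float32));print(S[i],rc);print([h(*p,.076) for p in cv2.boxPoints(rc)])
```

```text
[ 290  187   58   45 2481] ((318.5, 209.0), (44.0, 57.0), 90.0)
[array([  9.8661, -27.6772,  76.    ]), array([ 9.6515, 28.4909, 76.    ]), array([56.1392, 29.9093, 76.    ]), array([ 56.3741, -28.7201,  76.    ])]
```

Crop: the module sits with its green terminals up (centre about (197,292) in the left half), square between the jaws with gaps on both sides. The mask gives x ≈ 7–59 mm, y ≈ +0.5 mm and 0° skew. Next I close the jaw.

```bash
python3 -m handwheel '[[-1,0,0,0,0,0],[-1,0,0,0,0,0],[-1,0,0,0,0,0],[-1,0,0,0,0,0],[-1,0,0,0,0,0],[-1,0,0,0,0,0],[-0.7,0,0,0,0,0],[0,0,0,0,0,0]]' 0 10| grep -E 'force: \['
python3 -m handwheel '[[0,0,1,0,0,0],[0,0,1,0,0,0],[0,0,1,0,0,0],[0,0,1,0,0,0],[0,0,1,0,0,0],[0,0,1,0,0,0],[0,0,0.7,0,0,0],[0,0,0,0,0,0]]' | grep -E 'force: \['
python3 -c "from h import *;st();avg(4)"
```

```text
force: [0.5, 0.3, -0.0]
force: [0.0, -0.1, -0.4]
t 28.7 TIP_h [149.1471  -1.6864  55.4409] grasp_h [149.1488  -1.6107  74.4408] F_h [ 0.0684  0.03   -0.3855] w 0.004 gf 0.0
tool in h, cols x y z: [[-1.0, -0.0016, -0.0001], [-0.0016, 1.0, -0.004], [0.0001, -0.004, -1.0]] q [-0.4086  0.5494  0.5111  1.9875 -0.4047  0.7089  0.0909]
grasp avg [149.2703  -0.5391  76.227 ] sd [0.0828 0.7659 1.2013] rot dev deg (h-flipped) [ 0.0967  0.0493 -0.0644] [0.0992 0.0329 0.0163]
```

```bash
python3 -m handwheel '[[0,0,0.5,0,0,0],[0,0,0,0,0,0],[0.15,0,0,0,0,0],[0.15,0,0,0,0,0],[0.15,0,0,0,0,0],[0.15,0,0,0,0,0]]' | grep -E 'pos|force: \['
python3 -m handwheel '[[0.15,0,0,0,0,0],[0.15,0,0,0,0,0],[0,0,0,0,0,0]]' | grep -E 'pos|force: \['
python3 -c "from h import *;avg(3);st()"
```

```text
position: [0.5437, -0.0194, 0.0108]
force: [-0.4, -3.4, -3.3]
position: [0.5458, -0.0125, 0.0109]
force: [-0.6, -0.2, 0.6]
grasp avg [131.1569   0.1095  67.2858] sd [0.0269 0.1804 0.1016] rot dev deg (h-flipped) [-0.0307  0.1209 -0.0538] [0.0206 0.0115 0.0039]
t 29.8 TIP_h [131.2144   0.4563  48.4483] grasp_h [131.2595   0.4345  67.4482] F_h [-0.9539 -0.1774 -0.2449] w 0.0 gf 0.0
tool in h, cols x y z: [[-1.0, -0.0007, -0.0024], [-0.0007, 1.0, 0.0011], [0.0024, 0.0011, -1.0]] q [-0.4311  0.5649  0.5033  1.9819 -0.4183  0.695   0.07  ]
```

```bash
python3 -m handwheel '[[0.08,0,0,0,0,0],[0.08,0,0,0,0,0],[0.08,0,0,0,0,0],[0.05,0,0,0,0,0]]' | grep -E 'pos|force: \['
python3 -c "from h import *;avg(2)"
python3 -m handwheel '[[0.04,0,0,0,0,0],[0.03,0,0,0,0,0]]' | grep -E 'pos|force: \['
```

```text
position: [0.5475, -0.0087, 0.0112]
force: [-1.3, -5.6, 3.2]
grasp avg [126.7773   0.4648  67.4649] sd [0.1644 0.0166 0.0145] rot dev deg (h-flipped) [-0.0639  0.0576  0.0383] [0.0016 0.0067 0.0104]
position: [0.5478, -0.007, 0.0111]
force: [-0.9, -5.0, 3.8]
```

```bash
python3 -m handwheel '[[0.02,0,0,0,0,0],[0,0,0,0,0,0]]' | grep -E 'pos|force: \['
python3 -c "from h import *;avg(2);st()"
```

```text
position: [0.548, -0.0063, 0.011]
force: [-0.4, -5.6, 2.5]
grasp avg [124.5219   0.3444  67.2976] sd [0.0102 0.0177 0.0235] rot dev deg (h-flipped) [-0.0531  0.0831  0.0046] [0.0019 0.0003 0.0028]
t 30.67 TIP_h [124.4863   0.3563  48.2665] grasp_h [124.514    0.3391  67.2664] F_h [4.4534 2.3173 2.0477] w 0.004 gf 2.2312878258526325
tool in h, cols x y z: [[-1.0, 0.0, -0.0015], [0.0, 1.0, 0.0009], [0.0015, 0.0009, -1.0]] q [-0.4436  0.5676  0.5046  1.9779 -0.4186  0.6974  0.0569]
```

```bash
for i in 1; do :; done
python3 -m handwheel '[[0.025,0,0,0,0,0],[0,0,0,0,0,0]]' | grep -E 'pos|force: \['
python3 -m handwheel '[[0.025,0,0,0,0,0],[0,0,0,0,0,0]]' | grep -E 'pos|force: \['
python3 -c "from h import *;avg(2);st()"
```

```text
position: [0.548, -0.0059, 0.011]
force: [1.1, -4.8, 1.9]
position: [0.548, -0.006, 0.0109]
force: [-0.5, -6.4, 3.6]
grasp avg [124.18     0.326   67.2519] sd [0.0098 0.0074 0.0075] rot dev deg (h-flipped) [-0.0468  0.0428  0.0332] [0.0011 0.0015 0.001 ]
t 31.1 TIP_h [124.1395   0.331   48.2553] grasp_h [124.1544   0.3156  67.2553] F_h [6.059  1.5499 2.9812] w 0.007 gf 3.204851746559143
tool in h, cols x y z: [[-1.0, 0.0005, -0.0008], [0.0005, 1.0, 0.0008], [0.0008, 0.0008, -1.0]] q [-0.4451  0.5679  0.5053  1.9776 -0.4182  0.6977  0.0551]
```

```bash
python3 -m handwheel '[[0.025,0,0,0,0,0],[0,0,0,0,0,0]]' | grep -E 'pos|force: \['
python3 -c "from h import *;avg(2);st()"
```

```text
position: [0.548, -0.0059, 0.011]
force: [-0.3, -7.7, 4.7]
grasp avg [124.1344   0.3151  67.2736] sd [0.0098 0.0143 0.0016] rot dev deg (h-flipped) [-0.0453  0.0185  0.0548] [0.001  0.0022 0.0003]
t 31.37 TIP_h [124.1537   0.3399  48.2638] grasp_h [124.1598   0.3246  67.2638] F_h [7.8418 1.4332 4.5093] w 0.003 gf 3.905857801437378
tool in h, cols x y z: [[-1.0, 0.001, -0.0003], [0.001, 1.0, 0.0008], [0.0003, 0.0008, -1.0]] q [-0.4457  0.5681  0.5059  1.9775 -0.4179  0.6979  0.0543]
```

```bash
python3 -m handwheel '[[0.05,0,0,0,0,0],[0,0,0,0,0,0]]' | grep -E 'pos|force: \['
python3 -m handwheel '[[0.05,0,0,0,0,0],[0,0,0,0,0,0]]' | grep -E 'pos|force: \['
python3 -c "from h import *;avg(1)"
```

```text
position: [0.548, -0.0059, 0.0109]
force: [-1.7, -10.4, 4.8]
position: [0.548, -0.0059, 0.011]
force: [-2.2, -13.6, 5.5]
grasp avg [124.0495   0.2891  67.2642] sd [0. 0. 0.] rot dev deg (h-flipped) [-0.0356 -0.0951  0.1458] [0. 0. 0.]
```

```bash
python3 -m handwheel '[[0.05,0,0,0,0,0],[0,0,0,0,0,0]]' | grep -E 'pos|force: \['
python3 -c "from h import *;avg(1)"
```

```text
position: [0.548, -0.006, 0.011]
force: [-3.6, -16.3, 6.3]
grasp avg [124.0126   0.2961  67.274 ] sd [0. 0. 0.] rot dev deg (h-flipped) [-0.0331 -0.1495  0.1882] [0. 0. 0.]
```

```bash
python3 -m handwheel '[[-0.3,0,0,0,0,0],[-0.4,0,0,0,0,0],[0,0,-1,0,0,0],[0,0,-1,0,0,0],[-1,0.9,0,0,0,0],[-1,0.9,0,0,0,0],[0,0.4,0,0,0,0],[0,0,0,0,0,0]]' 0.5 10 | grep -E 'width|force: \['
python3 - <<'E'
from h import *
goal([176,44,79],0);avg(3)
w=get_image('wrist')
for q in place_of('turnbutton_knob','wrist')[:3]: print(q['score'],np.array(q['point'])*[640,400],1e3*HR().T@(atz(w,q['point'],.072)-O))
t=get_image('side')
for q in place_of('turnbutton_knob','side')[:2]: print(q['score'],np.array(q['point'])*[640,400],proj(t,O+HR()@np.array([.176,.044,.072])))
E
```

```text
force: [0.2, -0.1, 0.6]
width: 0.492
t 32.63 TIP_h [174.7104  45.471   88.1673] grasp_h [174.7448  45.4459 107.1673] F_h [0.0162 0.1754 0.6103] w 0.492 gf 0.0
tool in h, cols x y z: [[-1.0, 0.0015, -0.0018], [0.0015, 1.0, 0.0013], [0.0018, 0.0013, -1.0]] q [-0.35    0.557   0.5394  1.8654 -0.3823  0.8212  0.122 ]
turn [ 0.019  -0.026  -0.0217] then shift [-0.0679 -0.076   1.4084]
grasp avg [173.8677  44.2474 106.8193] sd [0.665  0.9134 0.26  ] rot dev deg (h-flipped) [0.0062 0.1203 0.0218] [0.0621 0.0118 0.0513]
0.93 [313.216 236.4  ] [177.0471  40.1169  72.    ]
0.49 [341.504 217.92 ] [np.float64(344.1959848697391), np.float64(216.43356390120283)]
0.39 [462.976 292.4  ] [np.float64(344.1959848697391), np.float64(216.43356390120283)]
```

```bash
python3 -m handwheel '[[-0.15,-0.05,0.5,0,0,0],[0,0,0.5,0,0,0],[0,0,0.38,0,0,0],[0,0,0,0,0,0]]' | grep -E 'width|force: \['
python3 -m handwheel '[[0,0,0,0,0,0],[0,0,0,0,0,0],[0,0,0,0,0,0],[0,0,0,0,0,0],[0,0,0,0,0,0]]' 0 4
python3 -c "from h import *;avg(2)"
```

```text
force: [-0.2, 0.2, 0.3]
width: 0.501
clock: 33.73
position: [0.5757, -0.0681, 0.0235]
ee_rot: [-2.494, -1.91, -0.003]
force: [-0.2, -0.5, 0.1]
width: 0.186
gripper_force: 0.0
grasp avg [177.0138  43.1395  79.79  ] sd [0.0285 0.0784 0.0248] rot dev deg (h-flipped) [-0.0365  0.0894 -0.0036] [0.0087 0.0015 0.    ]
```

```bash
python3 -m handwheel '[[0,0,-0.12,0,0,0],[0,0,0,0,0,0],[0,0,0,0,0,0],[0,0,0,0,0,0]]' 0 5 | grep -E 'width|force'
python3 -m handwheel '[[0.006,-0.185,0,0,0,1],[0.006,-0.185,0,0,0,1],[0.006,-0.185,0,0,0,1],[0.006,-0.185,0,0,0,1],[0.006,-0.185,0,0,0,1],[0.006,-0.185,0,0,0,1],[0.006,-0.185,0,0,0,1]]' | grep -E 'width|force'
python3 -c "from h import *;st()"
```

```text
force: [-1.9, 0.4, -4.3]
width: 0.127
gripper_force: 5.0
force: [0.9, -0.1, -5.2]
width: 0.126
gripper_force: 5.0
t 34.75 TIP_h [170.9376  18.0515  62.84  ] grasp_h [170.9598  18.0418  81.84  ] F_h [-0.1726  0.8735 -5.222 ] w 0.126 gf 4.9972423911094666
tool in h, cols x y z: [[-0.8813, 0.4725, -0.0012], [0.4725, 0.8813, 0.0005], [0.0013, -0.0001, -1.0]] q [-0.4533  0.5893  0.6592  1.9562 -0.5141  0.7673 -0.2509]
```

```bash
python3 -m handwheel '[[0.006,-0.185,0,0,0,1],[0.006,-0.185,0,0,0,1],[0.006,-0.185,0,0,0,1],[0.006,-0.185,0,0,0,1],[0.006,-0.185,0,0,0,1],[0.006,-0.185,0,0,0,1],[0.006,-0.185,0,0,0,1]]' | grep -E 'width|force'
python3 -m handwheel '[[0.006,-0.185,0,0,0,1],[0.006,-0.185,0,0,0,1],[0.006,-0.185,0,0,0,1],[0.006,-0.185,0,0,0,1],[0.006,-0.185,0,0,0,1],[0.006,-0.185,0,0,0,1]]' | grep -E 'width|force'
python3 -c "from h import *;st()"
```

```text
force: [-1.1, -0.9, -4.2]
width: 0.125
gripper_force: 5.0
force: [-4.3, -0.6, -1.7]
width: 0.125
gripper_force: 5.0
t 35.83 TIP_h [133.5209 -10.3626  62.776 ] grasp_h [133.5429 -10.3347  81.7759] F_h [ 1.7447 -4.0175 -1.6563] w 0.125 gf 4.996600896120071
tool in h, cols x y z: [[-0.1702, 0.9854, -0.0012], [0.9854, 0.1702, -0.0015], [-0.0012, -0.0014, -1.0]] q [-0.6983  0.6571  0.922   2.0156 -0.7198  0.8332 -1.0212]
```

```bash
python3 -m handwheel '[[0.03,-0.185,0,0,0,1],[0.03,-0.185,0,0,0,1],[0.02,-0.13,0,0,0,0.5],[0,0,0,0,0,0]]' | grep -E 'pos|width|force'
python3 -c "from h import *;st()"
python3 -m handwheel '[[0,-0.05,0,0,0,0],[0,0,0,0,0,0]]' | grep -E 'pos|force: \['
python3 -m handwheel '[[0,-0.05,0,0,0,0],[0,0,0,0,0,0]]' | grep -E 'pos|force: \['
python3 -c "from h import *;st()"
```

```text
position: [0.5376, -0.0014, 0.0252]
force: [-6.6, 3.1, 2.3]
width: 0.13
gripper_force: 5.0
t 36.17 TIP_h [122.5482 -10.7246  62.5344] grasp_h [122.5802 -10.6609  81.5343] F_h [-1.2677 -7.2093  2.2712] w 0.13 gf 5.001083090901375
tool in h, cols x y z: [[0.0014, 1.0, -0.0017], [1.0, -0.0014, -0.0033], [-0.0034, -0.0017, -1.0]] q [-0.7394  0.6843  0.9685  2.0101 -0.7595  0.8621 -1.1746]
position: [0.5378, -0.0011, 0.0253]
force: [-6.9, 0.5, 0.8]
position: [0.5378, -0.001, 0.0253]
force: [-7.3, 0.2, 0.9]
t 36.5 TIP_h [122.0392 -10.7173  62.6054] grasp_h [122.0495 -10.6587  81.6054] F_h [ 1.6943 -7.0924  0.9371] w 0.129 gf 4.999650456011295
tool in h, cols x y z: [[0.0003, 1.0, -0.0005], [1.0, -0.0003, -0.0031], [-0.0031, -0.0005, -1.0]] q [-0.7411  0.6845  0.9688  2.0097 -0.7584  0.8619 -1.176 ]
```

```bash
python3 -m handwheel '[[0,-0.06,0,0,0,0],[0,-0.06,0,0,0,0],[0,0,0,0,0,0],[0,0,0,0,0,0]]' 0 20 | grep -E 'width|force'
python3 -c "from h import *;st()"
```

```text
force: [-8.9, -7.2, 0.2]
width: 0.119
gripper_force: 20.0
t 36.83 TIP_h [121.783  -10.7361  62.6271] grasp_h [121.7481 -10.6817  81.627 ] F_h [ 9.269  -6.7251  0.1767] w 0.119 gf 19.999867379665375
tool in h, cols x y z: [[0.0021, 1.0, 0.0018], [1.0, -0.0021, -0.0029], [-0.0029, 0.0018, -1.0]] q [-0.744   0.6858  0.9708  2.0093 -0.7572  0.8621 -1.1801]
```

```bash
python3 -m handwheel '[[0,0,0,0,0,0],[0,0,0,0,0,0],[0,0,0,0,0,0],[0,0,0,0,0,0]]' 0.35 | grep -E 'width|force'
python3 -m handwheel '[[0,0,-0.5,0,0,0],[0,0,-1,0,0,0],[0,0,-1,0,0,0],[0,0,-1,0,0,0],[0,0,-1,0,0,0],[0,0,-1,0,0,0],[0,0,-1,0,0,0],[0,0,-1,0,0,0]]' | grep -E 'width|force'
python3 -m handwheel '[[-1,0,-1,0,0,0],[-1,0,-1,0,0,0],[-1,0,0,0,0,0],[-1,0,0,0,0,0],[-1,0,0,0,0,0],[-1,0,0,0,0,0],[0,0,0,0,0,0],[0,0,0,0,0,0]]' | grep -E 'force: \['
python3 - <<'E'
from h import *
st();G={c:save(c,c+'9') for c in('top','side','wrist')}
K={'turnbutton_knob':(123,-9,72),'jaw_tab':(108,0,60),'module':(26,0,56)}
for l,X in K.items():
    for c,g in G.items():
        e=np.array(proj(g,O+HR()@(np.array(X)/1e3)))
        r=place_of(l,c)
        if r: q=min(r,key=lambda q:np.hypot(*(np.array(q['point'])*[640,400]-e)));print(l,c,'expected',e.round(1),'seen',np.round(np.array(q['point'])*[640,400],1),round(q['score'],2),1e3*HR().T@(atz(g,q['point'],X[2]/1e3)-O))
for c in('wrist','top','side'):
    w=G[c];im=w['image'].astype(int);r,g,b=im[...,0],im[...,1],im[...,2]
    h=lambda x,y,z:(1e3*HR().T@(atz(w,[x/640,y/400],z)-O)).round(1)
    e=proj(w,O+HR()@np.array([.026,0,.076]));m=np.zeros(r.shape,np.uint8);y0,x0=int(e[1]),int(e[0]);m[max(0,y0-40):y0+40,max(0,x0-40):x0+40]=1
    m[~((g>1.3*r)&(g>1.2*b)&(g>50))]=0;m=cv2.morphologyEx(m,cv2.MORPH_CLOSE,np.ones((5,5)))
    if m.any(): rc=cv2.minAreaRect(np.argwhere(m)[:,::-1].astype(np.float32));print(c,'green',[h(*p,.076).tolist() for p in cv2.boxPoints(rc)])
    y=(r>150)&(g>110)&(b<80);q=np.argwhere(y);e=proj(w,O+HR()@np.array([.123,.02,.05]));q=q[np.hypot(q[:,1]-e[0],q[:,0]-e[1])<60]
    if len(q): rc=cv2.minAreaRect(q[:,::-1].astype(np.float32));print(c,'yellow',[h(*p,.048).tolist() for p in cv2.boxPoints(rc)])
E
```

```text
force: [-0.2, -0.4, 0.5]
width: 0.335
gripper_force: 0.0
force: [0.4, 0.3, -0.1]
width: 0.347
gripper_force: 0.0
force: [0.6, 0.6, 0.0]
t 38.5 TIP_h [ 118.1274 -129.5541  253.5318] grasp_h [ 118.2407 -129.5416  272.5315] F_h [-0.7037  0.4401  0.0466] w 0.35 gf 0.0
tool in h, cols x y z: [[-0.003, 1.0, -0.006], [1.0, 0.003, -0.0007], [-0.0006, -0.006, -1.0]] q [-1.3548  0.0971  1.2961  2.045  -0.1132  1.0716 -1.837 ]
turnbutton_knob top expected [326.4 203.9] seen [462.1 163.8] 0.25 [433.058  186.1259  72.    ]
turnbutton_knob side expected [316.9 209. ] seen [316.1 210.1] 0.54 [126.3669 -12.6839  72.    ]
turnbutton_knob wrist expected [321.6  73.6] seen [320.6  74.3] 0.95 [121.8818  -9.7132  72.    ]
jaw_tab side expected [318.  208.4] seen [318.4 209.5] 0.68 [112.6774  -0.6684  60.    ]
jaw_tab wrist expected [308.3  66.6] seen [307.9  68.5] 0.91 [107.5146  -2.0183  60.    ]
module top expected [291.1 192. ] seen [268. 144.] 0.74 [-69.0291 108.7291  56.    ]
module side expected [306.9 192.3] seen [304.8 190.8] 0.69 [17.4015 -2.9483 56.    ]
module wrist expected [237.1  67.1] seen [239.2  64.8] 0.73 [28.5889  2.4511 56.    ]
wrist green [[2.7, 29.0, 76.0], [50.0, 31.1, 76.0], [49.8, -27.5, 76.0], [0.1, -29.9, 76.0]]
wrist yellow [[116.1, -16.0, 48.0], [117.8, 48.6, 48.0], [130.4, 48.3, 48.0], [129.4, -16.3, 48.0]]
top green [[30.1, 98.2, 76.0], [62.8, 117.0, 76.0], [71.3, 101.6, 76.0], [38.8, 82.8, 76.0]]
side green [[-41.1, -41.5, 76.0], [-118.9, 54.1, 76.0], [122.3, 76.5, 76.0], [176.8, -8.7, 76.0]]
side yellow [[89.4, -7.7, 48.0], [91.5, 56.2, 48.0], [134.7, 44.0, 48.0], [132.0, -17.9, 48.0]]
```

All checks agree: the module sits at x ≈ 0–52 mm, y ≈ 0 and square, the tab is at 108 mm, and the knob is at (122, −10), where the fully turned position should put it. Handing in.

```bash
python3 -c "from cell import *;print(sign_off())"
```

```text
the job is handed in; nothing more can be done
None
```

The job is handed in at about 38.5 s: the module is back on the bed with the green terminals up, centred and square, the jaw was closed to about 16 N, and the turnbutton is swung to its stop behind the red tab; nothing else was moved on purpose, and the fingers once pressed the tab's top with about 44 N while I measured a 37 mm tool-length offset.

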